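Pack solvent bottles in the carrier and leak-check it

ROBOT

A 6-joint arm with a two-finger parallel gripper is mounted at the origin on the work surface. World frame = base frame: x ahead of the robot, y to its left, z up, the work surface at z = 0. Lengths are in m, angles in rad, forces in N, time in s.
With the tool pointing down it reaches from about 0.275 to 0.725 m from the base axis. Payload 15.9 kg.
Tool frame: the origin (TCP) lies at the centre of the arm's flange, where the gripper is bolted on; the fingertips stand 173 mm ahead of it and the grasp point (between the pads) lies 155 mm ahead of it; z points along the fingers, y is the line along which they close (so a half turn about z gives the same grasp; the last joint's range is limited). The gripper opens to 85 mm and grips with 20 to 120 N. Pads are 22 mm wide; open, the fingers measure 114 mm over their backs; the gripper's body (76 mm by 85 mm) begins 54 mm behind the grasp point. The pads swing forward as they close: fully open they stand 13 mm farther back than shut.
Start: joints at [-1.148, 0.213, -0.034, 1.323, 0, 1.571], TCP at [0.205, -0.456, 0.405] pointing down, gripper open.
Joint ranges: [-2.98, 2.98], [-0.74, 1.72], [-1.14, 1.35], [-2.1, 2.04], [-1.57, 1.44], [-3.14, 3.14]. Speed limits (rad/s): [1.89, 1.89, 2.39, 2.57, 3.14, 3.14].

INTERFACE

Orientations are given as a 3x3 rotation matrix whose columns are the frame's x, y, z axes.
In Python, from workcell import manip gives the robot as it stands. The module is installed in compiled form; this text tells all that it offers.
- The arm moves only by the shell command python3 -m creep 'ROWS' [FORCE]. ROWS is JSON, a list of rows, each an object of numbers: "dx", "dy", "dz": the shift along the tool's x, y, z in cm; "ax", "ay", "az": the turn, a rotation vector about the tool's x, y, z in degrees; "gripper": the finger opening in cm, from 0 to 8.54. In form: [{"dx": .., "dy": .., "dz": .., "ax": .., "ay": .., "az": .., "gripper": ..}, ...]. A call has exactly 10 rows; each row shifts and turns the commanded pose from where the row before left it, along the tool's axes as they then stand; what a row does not reach is not made up. A row lasts 1/12 s, in which the tool goes at most 41.7 mm and 7.16 degrees, less where a joint would pass 70% of its speed; a pose out of reach is approached as far as the arm can. A call is refused whole if a number of a shift passes 4.17 or a number of a turn 7.16, either way. A call with a gripper value outside its range is refused whole. The fingers move at their own pace and stop on an object; FORCE is the grip in N (left out, the last holds). Time passes only in rows, so rows that do not move let the fingers close, or fill a call up. It gives the time, the measured TCP pose, the force, the opening and the grip force at its end, in the units of the state.
- manip.get_state(): the state, without advancing time (a new reading comes with each control period).
- manip.capture(name): name is "side" or "top"; returns a dict with "color" (420x560x3 uint8, red, green, blue), "fovy" (degrees; the focal length in pixels is half the picture's height over the tangent of half this angle, whatever the lens; pixels are square), "cx", "cy" (the principal point, pixels), "position" and "orientation" of the camera in the world. Camera axes: x right, y up, looking along -z (the intrinsics and any distortion apply to the point x, -y, -z); pixel columns grow to the right and rows downward; lengths in m; the calibration is good to about 2 mm. A picture is of the moment at which its call begins. There is no depth.
- manip.finish_job(): hands the job in; it is judged then, once.
The state is a dict: "time_s": time; "joint_positions": joint angles; "joint_vel": joint speeds; "joint_efforts": joint torques, N m; "position": TCP position; "tool_rot": TCP orientation; "contact_force": force on the tool from outside, world axes, zero at the start; "moment": the same for the moment, N m; "width": finger opening in m; "grasp_force": force on a finger pad.
Only numpy, scipy, OpenCV 4.12 (cv2) and the standard library are available. Lean on these libraries where they do the work, as an engineer would, in place of code of your own. Each camera call takes 0.05 s, during which the arm holds its last target. There are 200 camera calls.

TASK

Stand every loose amber bottle upright in the divided carrier crate, one per free cell (the tin already in it stays there), setting each down on the cell floor rather than dropping it. Then leak-check the loaded crate: take the sniffer wand from its stand and guide its tip slowly, at about 3 cm per second and without pressing hard, down in the channel that runs round the outside of the crate, from the left end of the front run (the side facing the robot) right along it, round the corner and along the right side to the far end. Finally hang the wand back in its stand, and leave the beaker, the mask box and the dish where they are.

Things in the scene. Friction and masses are not known exactly. Their poses are not given: they have to be found in the camera images.
- crate: fixed grey plastic crate, 159 (x) x 236 (y) mm, walls 5 mm thick, 58 high; white dividers 5 mm thick, 55 high, make 2 x 3 square cells of 72 mm (centres x = -38.5, 38.5; y = -77, 0, 77 mm), floor 6 mm above the table. An aluminium channel (see seam0) runs along its front and right walls. Origin: centre of the underside; x away from the robot, y left; yaw varies by 0.2 rad either way
- seam0 (a point): middle of the channel floor, 40 mm above the table: the start of the channel (left end of the front run). The channel is open on top, 20 mm wide between crate wall (58 mm high) and a 4 mm lip (52 mm high), along the outside of the front (-x) wall, seam0 to seam3, and of the right (-y) wall, seam3 to seam6, both straight; a thin dark line marks its middle
- seam1 (a point): middle of the channel floor, 40 mm above the table: a third of the way along the front run
- seam2 (a point): middle of the channel floor, 40 mm above the table: two thirds of the way along the front run
- seam3 (a point): middle of the channel floor, 40 mm above the table: the corner
- seam4 (a point): middle of the channel floor, 40 mm above the table: a third of the way along the side run
- seam5 (a point): middle of the channel floor, 40 mm above the table: two thirds of the way along the side run
- seam6 (a point): middle of the channel floor, 40 mm above the table: the end of the channel (far end of the side run)
- bottle0: loose amber glass bottle, paper label, 120 mm high, 0.16 to 0.31 kg: body 56 mm in diameter up to 68 mm, shoulder sloping in to 82 mm, black cap 40 mm in diameter from 86 to 120 mm. Origin: centre of the underside, z up. None if absent (3 to 5 of five are present)
- bottle1: loose amber glass bottle, paper label, 120 mm high, 0.16 to 0.31 kg: body 56 mm in diameter up to 68 mm, shoulder sloping in to 82 mm, black cap 40 mm in diameter from 86 to 120 mm. Origin: centre of the underside, z up. None if absent (3 to 5 of five are present)
- bottle2: loose amber glass bottle, paper label, 120 mm high, 0.16 to 0.31 kg: body 56 mm in diameter up to 68 mm, shoulder sloping in to 82 mm, black cap 40 mm in diameter from 86 to 120 mm. Origin: centre of the underside, z up. None if absent (3 to 5 of five are present)
- bottle3: loose amber glass bottle, paper label, 120 mm high, 0.16 to 0.31 kg: body 56 mm in diameter up to 68 mm, shoulder sloping in to 82 mm, black cap 40 mm in diameter from 86 to 120 mm. Origin: centre of the underside, z up. None if absent (3 to 5 of five are present)
- bottle4: loose amber glass bottle, paper label, 120 mm high, 0.16 to 0.31 kg: body 56 mm in diameter up to 68 mm, shoulder sloping in to 82 mm, black cap 40 mm in diameter from 86 to 120 mm. Origin: centre of the underside, z up. None if absent (3 to 5 of five are present)
- tin0: loose steel tin, 60 mm in diameter, 70 mm high, 0.3 kg, already standing in a cell of the crate (that cell is taken; leave it there). Origin: centre of the underside. None if absent (one of the three is present)
- tin1: loose steel tin, 60 mm in diameter, 70 mm high, 0.3 kg, already standing in a cell of the crate (that cell is taken; leave it there). Origin: centre of the underside. None if absent (one of the three is present)
- tin2: loose steel tin, 60 mm in diameter, 70 mm high, 0.3 kg, already standing in a cell of the crate (that cell is taken; leave it there). Origin: centre of the underside. None if absent (one of the three is present)
- stand: fixed grey metal stand for the wand, 90 x 90 mm, 88 mm high, its top plate (12 mm thick) with a 30 mm square hole in the middle; nothing in the way below the hole down to 6 mm above the table. Origin: centre of the underside, z up
- wand: loose leak-sniffer wand, 190 mm, 0.16 kg: steel probe 8 mm thick, widening from 30 mm above the tip to a 20 mm sleeve from 42 to 70; grey collar 48 mm in diameter, 70 to 78 mm from the tip; square black handle 26 x 26 mm from 78 to 190. Hangs upright in the stand, collar on the top plate (tip 18, top 208 mm above the table). Origin: the tip; z up along the wand, x and y square to the handle faces
- beaker: bystander: glass beaker, 84 mm in diameter, 100 mm high; origin at the centre of the underside; leave alone
- maskbox: bystander: flat black mask box, 125 x 125 x 35 mm; origin at the centre of the underside; leave alone
- dish: bystander: white dish, 100 mm in diameter, 22 mm high; origin at the centre of the underside; leave alone
Not all that is in view belongs to the job. There is more than one size of the wand; the one meant has the size given above.

How it is judged:
On the way, in this order (a step that is already met when the one before it is completed fails the run):
1. every bottle present stands upright on the floor of a cell of its own in the crate (x of bottle0 in the frame of crate between -0.07 and 0.07 m and y of bottle0 in the frame of crate between -0.11 and 0.11 m and z of bottle0 in the frame of crate between -0.002 and 0.014 m and angle between each of bottle0, bottle1, bottle2, bottle3, bottle4's own z axis and vertical below 0.12 rad and linear speed of each of bottle0, bottle1, bottle2, bottle3, bottle4 below 0.05 m/s and x of bottle1 in the frame of crate between -0.07 and 0.07 m and y of bottle1 in the frame of crate between -0.11 and 0.11 m and z of bottle1 in the frame of crate between -0.002 and 0.014 m and x of bottle2 in the frame of crate between -0.07 and 0.07 m and y of bottle2 in the frame of crate between -0.11 and 0.11 m and z of bottle2 in the frame of crate between -0.002 and 0.014 m and x of bottle3 in the frame of crate between -0.07 and 0.07 m and y of bottle3 in the frame of crate between -0.11 and 0.11 m and z of bottle3 in the frame of crate between -0.002 and 0.014 m and x of bottle4 in the frame of crate between -0.07 and 0.07 m and y of bottle4 in the frame of crate between -0.11 and 0.11 m and z of bottle4 in the frame of crate between -0.002 and 0.014 m), for 0.3 s.
2. the wand tip is down in the channel at the start of the channel (left end of the front run) (horizontal distance between wand and seam0 below 0.013 m and z of wand in the frame of crate below 0.054 m), for 0.1 s.
3. the wand tip is down in the channel at a third of the way along the front run (horizontal distance between wand and seam1 below 0.013 m and z of wand in the frame of crate below 0.054 m), for 0.1 s.
4. the wand tip is down in the channel at two thirds of the way along the front run (horizontal distance between wand and seam2 below 0.013 m and z of wand in the frame of crate below 0.054 m), for 0.1 s.
5. the wand tip is down in the channel at the corner (horizontal distance between wand and seam3 below 0.013 m and z of wand in the frame of crate below 0.054 m), for 0.1 s.
6. the wand tip is down in the channel at a third of the way along the side run (horizontal distance between wand and seam4 below 0.013 m and z of wand in the frame of crate below 0.054 m), for 0.1 s.
7. the wand tip is down in the channel at two thirds of the way along the side run (horizontal distance between wand and seam5 below 0.013 m and z of wand in the frame of crate below 0.054 m), for 0.1 s.
8. the wand tip is down in the channel at the end of the channel (far end of the side run) (horizontal distance between wand and seam6 below 0.013 m and z of wand in the frame of crate below 0.054 m), for 0.1 s.
At the end, for the whole second after the job is handed in: Every bottle present and the tin stand upright (within 0.12 rad) on cell floors of the crate (within 8 mm), one per cell, at rest; the wand hangs in its stand, collar on the plate (tip 12 to 25 mm above the table, within 20 mm of the stand axis, tilt under 0.1 rad), at rest (all of step 1 and x of tin0 in the frame of crate between -0.07 and 0.07 m and y of tin0 in the frame of crate between -0.11 and 0.11 m and z of tin0 in the frame of crate between -0.002 and 0.014 m and angle between each of tin0, tin1, tin2's own z axis and vertical below 0.12 rad and linear speed of each of tin0, tin1, tin2 below 0.05 m/s and x of tin1 in the frame of crate between -0.07 and 0.07 m and y of tin1 in the frame of crate between -0.11 and 0.11 m and z of tin1 in the frame of crate between -0.002 and 0.014 m and x of tin2 in the frame of crate between -0.07 and 0.07 m and y of tin2 in the frame of crate between -0.11 and 0.11 m and z of tin2 in the frame of crate between -0.002 and 0.014 m and horizontal distance between wand and stand below 0.02 m and z of wand in the frame of stand between 0.012 and 0.025 m and angle between wand's own z axis and vertical below 0.1 rad and linear speed of wand below 0.03 m/s); the robot touches nothing.
It fails at once if a bottle is let go over the crate more than 2 cm above the cell floor ((x of bottle0 in the frame of crate between -0.08 and 0.08 m and y of bottle0 in the frame of crate between -0.118 and 0.118 m and z of bottle0 in the frame of crate above 0.027 m and contact force between bottle0 and the fingers below 0.05 N) or (x of bottle1 in the frame of crate between -0.08 and 0.08 m and y of bottle1 in the frame of crate between -0.118 and 0.118 m and z of bottle1 in the frame of crate above 0.027 m and contact force between bottle1 and the fingers below 0.05 N) or (x of bottle2 in the frame of crate between -0.08 and 0.08 m and y of bottle2 in the frame of crate between -0.118 and 0.118 m and z of bottle2 in the frame of crate above 0.027 m and contact force between bottle2 and the fingers below 0.05 N) or (x of bottle3 in the frame of crate between -0.08 and 0.08 m and y of bottle3 in the frame of crate between -0.118 and 0.118 m and z of bottle3 in the frame of crate above 0.027 m and contact force between bottle3 and the fingers below 0.05 N) or (x of bottle4 in the frame of crate between -0.08 and 0.08 m and y of bottle4 in the frame of crate between -0.118 and 0.118 m and z of bottle4 in the frame of crate above 0.027 m and contact force between bottle4 and the fingers below 0.05 N)).
It fails at once if the wand moves faster than 8 cm/s with its tip down in the channel (x of wand in the frame of crate between -0.1 and 0.08 m and y of wand in the frame of crate between -0.138 and 0.118 m and z of wand in the frame of crate below 0.05 m and linear speed of wand above 0.08 m/s).
It fails at once if the wand is pressed against the crate with more than 20 N (contact force between wand and crate above 20 N).
It fails at once if a bystander (beaker, mask box or dish) is moved more than 3 cm (distance of any of beaker, maskbox, dish from where it was at the start of the episode above 0.03 m).
Of bottle0, bottle1, bottle2, bottle3, bottle4 only 3 to 5 are there at a start; the rules pass over those that are not, and their reading is None.
Of tin0, tin1, tin2 only 1 to 1 are there at a start; the rules pass over those that are not, and their reading is None.
At some moment in a run one of bottle0, bottle1, bottle2, bottle3, bottle4 may be knocked a few centimetres aside while the robot is not near it.
It also fails if it takes over 210 s, if anything falls off the work surface, if the arm or the gripper's body presses on something with over 40 N, if the wrist force passes 120 N, or if a joint passes its speed limit or range.

## Working session

There is one attempt and no reset: what is moved stays moved. The work goes in short steps, Python scripts to look and compute and a shell command to move; the robot and the scene stay as the last step left them, time stands still between calls to the robot, and variables do not carry over. Pictures are saved under pics/ and viewed, at most 14 in all, crops included, and the job is handed in when it is done.

```bash
mkdir -p pics
cat > h.py <<'E'
import numpy as np, cv2
from workcell import manip
def snap(n,f):
    c=manip.capture(n); cv2.imwrite('pics/%s.png'%f,c['color'][:,:,::-1]); np.save('pics/%s.npy'%f,c,allow_pickle=True); return c
def K(c): return c['color'].shape[0]/2/np.tan(np.radians(c['fovy'])/2)
E
python3 - <<'E'
from h import *
for n in('top','side'):
    c=snap(n,n+'0'); print({k:v for k,v in c.items() if k!='color'})
print(manip.get_state())
E
```

```text
{'fovy': 56.0422160703366, 'cx': 281.3104185676079, 'cy': 208.72924364209953, 'position': array([ 0.38925748, -0.01307077,  1.27099573]), 'orientation': array([[ 0.01859881,  0.99341396, -0.11306096],
       [-0.99975802,  0.01980676,  0.00957016],
       [ 0.0117465 ,  0.11285561,  0.99354196]])}
{'fovy': 49.19345802543075, 'cx': 272.24006194865314, 'cy': 209.83032904947748, 'position': array([0.157739 , 0.8975679, 1.0684553]), 'orientation': array([[-0.92420609,  0.2721891 , -0.26787346],
       [-0.38186581, -0.66720081,  0.63954795],
       [-0.00464741,  0.69336583,  0.72057077]])}
{'time_s': 0.1, 'joint_positions': array([-1.14799950e+00,  2.13295334e-01, -3.49953072e-02,  1.32349073e+00,
       -3.01655463e-05,  1.57081552e+00]), 'joint_vel': array([-0.0004183 ,  0.00020332,  0.00297219, -0.00108548,  0.00243174,
       -0.00222068]), 'joint_efforts': array([ 5.66424330e-05, -6.87246466e+01,  4.87807631e+01,  1.20870746e-02,
        1.93150942e-05, -9.86229935e-06]), 'position': array([ 0.20509715, -0.45585146,  0.40427178]), 'tool_rot': array([[ 9.11952799e-01,  4.10294901e-01, -4.31687188e-04],
       [ 4.10295127e-01, -9.11952369e-01,  8.85932811e-04],
       [-3.01844392e-05, -9.85048056e-04, -9.99999514e-01]]), 'contact_force': array([-0.00833694, -0.12025507, -0.06610149]), 'moment': array([0.06379188, 0.02101972, 0.00668871]), 'grasp_force': 0.0, 'width': 0.08550948689608029}
```

View pics/top0.png

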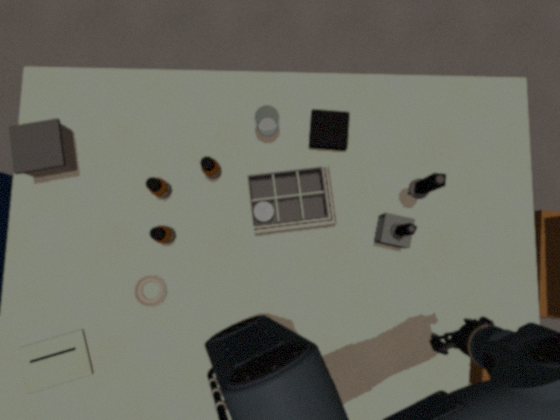

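View pics/side0.png

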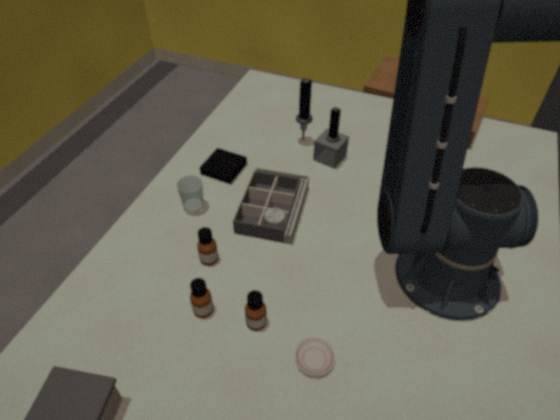

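```bash
cat >> h.py <<'E'
def ray(c,u,v):
    f=K(c); d=c['orientation']@np.array([(u-c['cx'])/f,-(v-c['cy'])/f,-1]); return c['position'],d/np.linalg.norm(d)
def onz(c,u,v,z):
    p,d=ray(c,u,v); return p+d*(z-p[2])/d[2]
def proj(c,P):
    q=c['orientation'].T@(np.asarray(P)-c['position']); f=K(c); return c['cx']-f*q[0]/q[2], c['cy']+f*q[1]/q[2]
def tri(c1,a,c2,b):
    p,d=ray(c1,*a);q,e=ray(c2,*b); s=np.linalg.lstsq(np.c_[d,-e],q-p,rcond=None)[0]; A=p+d*s[0];B=q+e*s[1]; return (A+B)/2,np.linalg.norm(A-B)
def load(f): return np.load('pics/%s.npy'%f,allow_pickle=True).item()
def blobs(c,lo,hi,box,amin=15):
    g=c['color'].astype(int).max(2); m=((g<hi)&(g>=lo)).astype(np.uint8); x0,y0,x1,y1=box; k=np.zeros_like(m);k[y0:y1,x0:x1]=m[y0:y1,x0:x1]
    n,_,st,ce=cv2.connectedComponentsWithStats(k); return [(ce[i].round(1),st[i].tolist()) for i in range(1,n) if st[i][4]>=amin]
E
python3 - <<'E'
from h import *
t=load('top0');s=load('side0')
for b in blobs(t,0,35,(130,140,250,260)): print('top',b, onz(t,*b[0],.105).round(4))
for b in blobs(s,0,35,(180,220,290,310)): print('side',b, onz(s,*b[0],.105).round(4))
for b in blobs(t,0,35,(360,160,460,260)): print('topw',b)
for b in blobs(s,0,35,(290,70,360,150)): print('sidew',b)
im=cv2.imread('pics/top0.png')[140:260,235:435]
cv2.imwrite('pics/c1.png',cv2.resize(cv2.convertScaleAbs(im,alpha=1.5),None,fx=4,fy=4,interpolation=cv2.INTER_CUBIC))
im=cv2.imread('pics/side0.png')[70:250,225:365]
cv2.imwrite('pics/c2.png',cv2.resize(cv2.convertScaleAbs(im,alpha=1.5),None,fx=3.3,fy=3.3,interpolation=cv2.INTER_CUBIC))
E
```

```text
top (array([207.6, 163.6]), [202, 158, 12, 12, 116]) [0.6541 0.1998 0.105 ]
top (array([153.7, 184.2]), [147, 179, 14, 12, 129]) [0.588  0.3578 0.105 ]
top (array([157.7, 233.2]), [151, 228, 14, 12, 130]) [0.4422 0.338  0.105 ]
side (array([204.8, 236. ]), [199, 229, 13, 15, 155]) [0.6502 0.2057 0.105 ]
side (array([198.2, 287.7]), [192, 279, 14, 18, 197]) [0.5843 0.363  0.105 ]
side (array([254.5, 300.4]), [248, 292, 14, 18, 203]) [0.4386 0.3434 0.105 ]
topw (array([426.6, 184.9]), [415, 175, 29, 19, 313])
topw (array([402.4, 230.1]), [395, 224, 17, 13, 139])
sidew (array([304.5, 100.5]), [299, 81, 12, 39, 331])
sidew (array([333.7, 124.2]), [329, 111, 10, 28, 193])
```

View pics/c1.png

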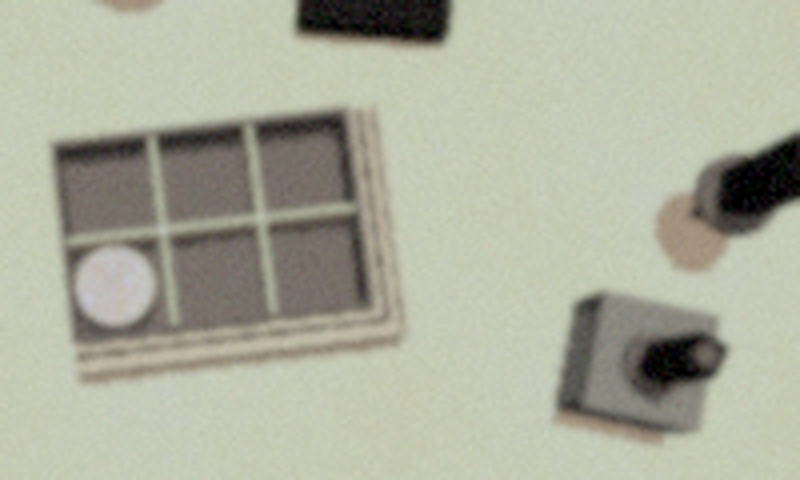

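View pics/c2.png

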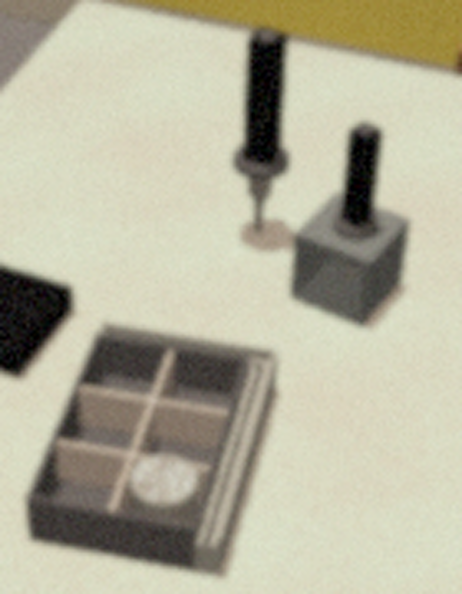

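```bash
cat > crate.py <<'E'
from h import *
from scipy.optimize import least_squares
def fit(c,x0):
    g=cv2.GaussianBlur(c['color'].astype(np.float32).mean(2),(0,0),.7)
    # sample along divider normals, local brightness centroid
    def world(x,p): cs,sn=np.cos(x[2]),np.sin(x[2]); return np.array([x[0]+cs*p[0]-sn*p[1],x[1]+sn*p[0]+cs*p[1],p[2]])
    pts=[((0,y),(1,0)) for y in np.r_[np.arange(-100,-55,8),np.arange(-20,25,8)]/1e3]+[((s,yy),(0,1)) for yy in(-.0385,.0385) for s in np.r_[np.arange(18,63,8),(np.arange(-62,-17,8) if yy<0 else [])]/1e3]
    x=np.array(x0,float)
    for it in range(8):
        A=[];b=[]
        for (p,n) in pts:
            t=np.arange(-14,14.1,.5)/1e3
            uv=np.array([proj(c,world(x,(p[0]+n[0]*k,p[1]+n[1]*k,.055))) for k in t],np.float32)
            v=cv2.remap(g,uv[:,:1],uv[:,1:],cv2.INTER_LINEAR).ravel(); w=np.clip(v-v.min()-.5*np.ptp(v),0,None)
            d=(w*t).sum()/w.sum()
            A.append([n[0],n[1],-n[0]*p[1]+n[1]*p[0]]); b.append(d)
        A=np.array(A);b=np.array(b); r=least_squares(lambda z:(A@z-b)*1e3,np.zeros(3),loss='soft_l1').x
        cs,sn=np.cos(x[2]),np.sin(x[2]); x+=[cs*r[0]-sn*r[1],sn*r[0]+cs*r[1],r[2]]
    return x,np.median(abs(A@r-b))
if __name__=='__main__':
    t=load('top0');s=load('side0')
    x0=onz(t,235+211.5/4,140+224/4,.055); a=onz(t,235+163/4,140+229.5/4,.055)-onz(t,235+260/4,140+219/4,.055)
    yaw=np.arctan2(-a[0],a[1]); print(x0,yaw,np.linalg.norm(a))
    print('top',fit(t,[x0[0],x0[1],yaw])); print('side',fit(s,[x0[0],x0[1],yaw]))
    for a,b in (((207.6,163.6),(204.8,236)),((153.7,184.2),(198.2,287.7)),((157.7,233.2),(254.5,300.4)),((402.4,230.1),(333.7,124.2)),((426.6,184.9),(304.5,100.5))): print(tri(t,a,s,b), onz(t,*a,.103)[:2],onz(s,*b,.103)[:2])
E
python3 crate.py
python3 - <<'E'
from h import *
t=load('top0');s=load('side0')
# stand top plate corners, from crops
for n,c,pp in (('top',t,[(603,290),(718,315),(698,432),(585,405)]),('side',s,None)):
    if pp: print(n,[onz(c,235+u/4,140+v/4,.088)[:2].round(4) for u,v in pp], np.mean([onz(c,235+u/4,140+v/4,.088)[:2] for u,v in pp],0))
pp=[(340,195),(408,217),(368,265),(293,235)]
print([onz(s,225+u/3.3,70+v/3.3,.088)[:2].round(4) for u,v in pp], np.mean([onz(s,225+u/3.3,70+v/3.3,.088)[:2] for u,v in pp],0))
E
```

```text
[ 0.56792233 -0.04447877  0.055     ] 0.1291567625676862 0.07600380051958094
top (array([ 0.5706386 , -0.04375086,  0.14206935]), np.float64(0.00018748422817349716))
side (array([ 0.56579703, -0.0395847 ,  0.13792598]), np.float64(0.0004162855920142042))
(array([0.65476041, 0.20079082, 0.09801157]), np.float64(0.0017986882673361195)) [0.65450878 0.20018412] [0.65126223 0.20428112]
(array([0.58821617, 0.35952253, 0.09842289]), np.float64(0.001869589135811026)) [0.58833993 0.35841053] [0.58522214 0.36192164]
(array([0.44155753, 0.33974792, 0.09821955]), np.float64(0.0020566525365014157)) [0.4423285  0.33862277] [0.43914456 0.34229496]
(array([ 0.4618261 , -0.37140376,  0.14719537]), np.float64(0.0015085468111777332)) [ 0.46543985 -0.3853027 ] [ 0.47565069 -0.43248609]
(array([ 0.59019536, -0.43440895,  0.17175414]), np.float64(0.0007319145489012238)) [ 0.60314304 -0.46067228] [ 0.62296007 -0.53659578]
top [array([ 0.5187, -0.3404]), array([ 0.5014, -0.4273]), array([ 0.4132, -0.4106]), array([ 0.4317, -0.3259])] [ 0.46626196 -0.37605055]
[array([ 0.4906, -0.4172]), array([ 0.4118, -0.4071]), array([ 0.4275, -0.3133]), array([ 0.5149, -0.3317])] [ 0.46121359 -0.36733791]
```

```bash
cat >> h.py <<'E'
def st():
    s=manip.get_state(); R=s['tool_rot']; print('t %.2f'%s['time_s'],'pos',s['position'].round(4),'yawx %.2f'%np.degrees(np.arctan2(R[1,0],R[0,0])),'zax',R[:,2].round(4),'F',s['contact_force'].round(2),'w %.4f g %.1f'%(s['width'],s['grasp_force']),'j6 %.2f'%s['joint_positions'][5]); return s
def go(*P):
    s=st(); p=s['position']
    for q in P: print(q,'-> cm',(s['tool_rot'].T@(np.array(q)-p)*100).round(2)); p=np.array(q)
E
python3 -m creep '[{"az":-6.6},{"az":-6.6},{"az":-6.6},{"az":-6.6},{"az":-6.6},{"az":-6.6},{"az":-6.6},{"az":-6.6},{"az":-6.6},{"az":-6.4}]' 60
python3 -c "
from h import *
go((.6548,.2008,.34))"
```

```text
t 0.10 pos [ 0.2051 -0.4559  0.4043] yawx 24.22 zax [-4.e-04  9.e-04 -1.e+00] F [-0.01 -0.12 -0.07] w 0.0855 g 0.0 j6 1.57
(0.6548, 0.2008, 0.34) -> cm [ 67.95 -41.43   6.47]invalid input
```

```bash
python3 -m creep '[{"dx":0,"dy":0,"dz":0,"ax":0,"ay":0,"az":-6.6,"gripper":8.5},{"dx":0,"dy":0,"dz":0,"ax":0,"ay":0,"az":-6.6,"gripper":8.5},{"dx":0,"dy":0,"dz":0,"ax":0,"ay":0,"az":-6.6,"gripper":8.5},{"dx":0,"dy":0,"dz":0,"ax":0,"ay":0,"az":-6.6,"gripper":8.5},{"dx":0,"dy":0,"dz":0,"ax":0,"ay":0,"az":-6.6,"gripper":8.5},{"dx":0,"dy":0,"dz":0,"ax":0,"ay":0,"az":-6.6,"gripper":8.5},{"dx":0,"dy":0,"dz":0,"ax":0,"ay":0,"az":-6.6,"gripper":8.5},{"dx":0,"dy":0,"dz":0,"ax":0,"ay":0,"az":-6.6,"gripper":8.5},{"dx":0,"dy":0,"dz":0,"ax":0,"ay":0,"az":-6.6,"gripper":8.5},{"dx":0,"dy":0,"dz":0,"ax":0,"ay":0,"az":-6.4,"gripper":8.5}]' 60
python3 -c "
from h import *
go((.6548,.2008,.34))"
```

```text
time_s: 0.93
position: [0.2051, -0.4559, 0.4044]
tool_rot: [[-0.006, 1.0, -0.0], [1.0, 0.006, 0.001], [0.001, -0.0, -1.0]]
contact_force: [-0.5, 0.4, -0.3]
width: 0.0853
grasp_force: 0.0
t 0.93 pos [ 0.2051 -0.4559  0.4044] yawx 90.35 zax [-3.e-04  6.e-04 -1.e+00] F [-0.51  0.37 -0.29] w 0.0853 g 0.0 j6 0.42
(0.6548, 0.2008, 0.34) -> cm [65.39 45.37  6.47]
```

```bash
python3 -m creep '[{"dx":3.27,"dy":2.27,"dz":0,"ax":0,"ay":0,"az":0,"gripper":8.5},{"dx":3.27,"dy":2.27,"dz":0,"ax":0,"ay":0,"az":0,"gripper":8.5},{"dx":3.27,"dy":2.27,"dz":0,"ax":0,"ay":0,"az":0,"gripper":8.5},{"dx":3.27,"dy":2.27,"dz":0,"ax":0,"ay":0,"az":0,"gripper":8.5},{"dx":3.27,"dy":2.27,"dz":0,"ax":0,"ay":0,"az":0,"gripper":8.5},{"dx":3.27,"dy":2.27,"dz":0,"ax":0,"ay":0,"az":0,"gripper":8.5},{"dx":3.27,"dy":2.27,"dz":0,"ax":0,"ay":0,"az":0,"gripper":8.5},{"dx":3.27,"dy":2.27,"dz":0,"ax":0,"ay":0,"az":0,"gripper":8.5},{"dx":3.27,"dy":2.27,"dz":0,"ax":0,"ay":0,"az":0,"gripper":8.5},{"dx":3.27,"dy":2.27,"dz":0,"ax":0,"ay":0,"az":0,"gripper":8.5}]' >/dev/null
python3 -m creep '[{"dx":3.27,"dy":2.27,"dz":0.64,"ax":0,"ay":0,"az":0,"gripper":8.5},{"dx":3.27,"dy":2.27,"dz":0.64,"ax":0,"ay":0,"az":0,"gripper":8.5},{"dx":3.27,"dy":2.27,"dz":0.64,"ax":0,"ay":0,"az":0,"gripper":8.5},{"dx":3.27,"dy":2.27,"dz":0.64,"ax":0,"ay":0,"az":0,"gripper":8.5},{"dx":3.27,"dy":2.27,"dz":0.64,"ax":0,"ay":0,"az":0,"gripper":8.5},{"dx":3.27,"dy":2.27,"dz":0.64,"ax":0,"ay":0,"az":0,"gripper":8.5},{"dx":3.27,"dy":2.27,"dz":0.64,"ax":0,"ay":0,"az":0,"gripper":8.5},{"dx":3.27,"dy":2.27,"dz":0.64,"ax":0,"ay":0,"az":0,"gripper":8.5},{"dx":3.27,"dy":2.27,"dz":0.64,"ax":0,"ay":0,"az":0,"gripper":8.5},{"dx":3.27,"dy":2.27,"dz":0.64,"ax":0,"ay":0,"az":0,"gripper":8.5}]'
python3 - <<'E'
from h import *
go((.6548,.2008,.34),(.6548,.2008,.262))
t=snap('top','top1');s=snap('side','side1')
for b in blobs(s,0,35,(170,220,290,310)): print('side',b)
for b in blobs(t,0,35,(130,140,180,260)): print('top',b)
im=cv2.imread('pics/side1.png')[130:310,130:330]
cv2.imwrite('pics/c3.png',cv2.resize(cv2.convertScaleAbs(im,alpha=1.5),None,fx=3.3,fy=3.3,interpolation=cv2.INTER_CUBIC))
E
```

```text
time_s: 2.6
position: [0.6595, 0.2001, 0.3399]
tool_rot: [[-0.001, 1.0, -0.001], [1.0, 0.001, -0.0], [-0.0, -0.001, -1.0]]
contact_force: [0.1, -0.8, 0.3]
width: 0.0851
grasp_force: 0.0
t 2.60 pos [0.6595 0.2001 0.3399] yawx 90.04 zax [-5.e-04 -2.e-04 -1.e+00] F [ 0.13 -0.78  0.31] w 0.0851 g 0.0 j6 1.86
(0.6548, 0.2008, 0.34) -> cm [ 0.07 -0.47 -0.01]
(0.6548, 0.2008, 0.262) -> cm [0.  0.  7.8]
side (array([204.8, 236. ]), [199, 229, 12, 15, 146])
side (array([198.3, 287.8]), [192, 280, 14, 17, 183])
side (array([254.6, 300.4]), [249, 292, 13, 17, 186])
top (array([139.3, 228.6]), [134, 204, 12, 52, 97])
```

View pics/c3.png

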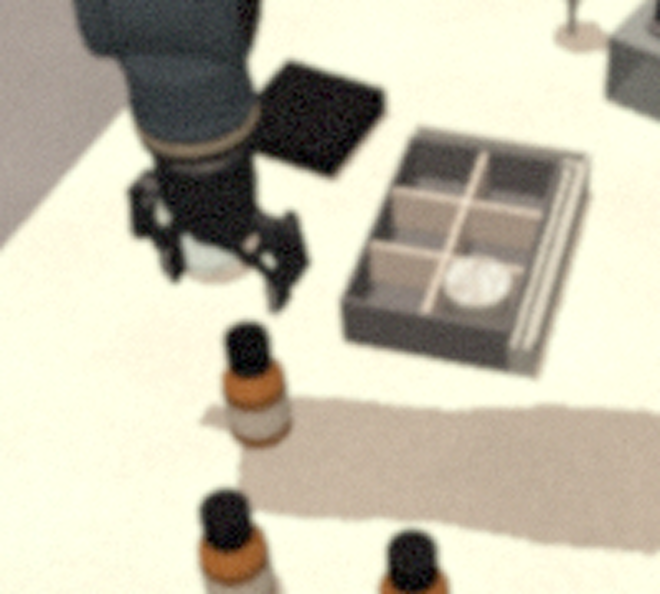

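Run:
```python
from h import *
s=load('side1')
for dx in (-.0425-.007,.0425+.007): print(np.array(proj(s,(.6595+dx,.2001,.180))),np.array(proj(s,(.6595+dx,.2001,.167))))
print([(130+u/3.3,130+v/3.3) for u,v in ((175,278),(275,308))])
```

```text
[216.19272561 220.30651731] [216.64698772 223.62423473]
[183.38079552 210.06312318] [184.07258486 213.38725104]
[(183.03030303030303, 214.24242424242425), (213.33333333333334, 223.33333333333334)]
```

```bash
python3 -m creep '[{"dx":0.05,"dy":-0.4,"dz":0,"ax":0,"ay":0,"az":0,"gripper":8.5},{"dx":0,"dy":0,"dz":1.3,"ax":0,"ay":0,"az":0,"gripper":8.5},{"dx":0,"dy":0,"dz":1.3,"ax":0,"ay":0,"az":0,"gripper":8.5},{"dx":0,"dy":0,"dz":1.3,"ax":0,"ay":0,"az":0,"gripper":8.5},{"dx":0,"dy":0,"dz":1.3,"ax":0,"ay":0,"az":0,"gripper":8.5},{"dx":0,"dy":0,"dz":1.3,"ax":0,"ay":0,"az":0,"gripper":8.5},{"dx":0,"dy":0,"dz":1.3,"ax":0,"ay":0,"az":0,"gripper":8.5},{"dx":0,"dy":0,"dz":0,"ax":0,"ay":0,"az":0,"gripper":8.5},{"dx":0,"dy":0,"dz":0,"ax":0,"ay":0,"az":0,"gripper":5},{"dx":0,"dy":0,"dz":0,"ax":0,"ay":0,"az":0,"gripper":4.5}]' 40
python3 -m creep '[{"dx":0,"dy":0,"dz":0,"ax":0,"ay":0,"az":0,"gripper":3},{"dx":0,"dy":0,"dz":0,"ax":0,"ay":0,"az":0,"gripper":3},{"dx":0,"dy":0,"dz":0,"ax":0,"ay":0,"az":0,"gripper":3},{"dx":0,"dy":0,"dz":0,"ax":0,"ay":0,"az":0,"gripper":3},{"dx":0,"dy":0,"dz":0,"ax":0,"ay":0,"az":0,"gripper":3},{"dx":0,"dy":0,"dz":0,"ax":0,"ay":0,"az":0,"gripper":3},{"dx":0,"dy":0,"dz":0,"ax":0,"ay":0,"az":0,"gripper":3},{"dx":0,"dy":0,"dz":0,"ax":0,"ay":0,"az":0,"gripper":3},{"dx":0,"dy":0,"dz":0,"ax":0,"ay":0,"az":0,"gripper":3},{"dx":0,"dy":0,"dz":0,"ax":0,"ay":0,"az":0,"gripper":3}]' 40
python3 - <<'E'
from h import *
s=st(); C=np.array([.568,-.0417]); y=.140; R=np.array([[np.cos(y),-np.sin(y)],[np.sin(y),np.cos(y)]])
for n in ((.0385,-.077),(.0385,0),(.0385,.077),(-.0385,0),(-.0385,-.077)): print(n,C+R@n)
E
```

```text
time_s: 3.53
position: [0.6547, 0.1982, 0.2642]
tool_rot: [[0.0, 1.0, 0.001], [1.0, -0.0, 0.0], [0.0, 0.001, -1.0]]
contact_force: [0.2, 0.6, 0.0]
width: 0.0636
grasp_force: 0.0
time_s: 4.37
position: [0.655, 0.1988, 0.264]
tool_rot: [[-0.0, 1.0, 0.001], [1.0, 0.0, 0.0], [0.0, 0.001, -1.0]]
contact_force: [-1.8, 0.4, 7.5]
width: 0.0393
grasp_force: 39.6
t 4.37 pos [0.655  0.1988 0.264 ] yawx 90.03 zax [ 1.5e-03  4.0e-04 -1.0e+00] F [-1.85  0.39  7.52] w 0.0393 g 39.6 j6 1.86
(0.0385, -0.077) [ 0.61686814 -0.11257422]
(0.0385, 0) [ 0.60612332 -0.03632759]
(0.0385, 0.077) [0.5953785  0.03991904]
(-0.0385, 0) [ 0.52987668 -0.04707241]
(-0.0385, -0.077) [ 0.5406215  -0.12331904]
```

```bash
python3 -m creep '[{"dx":0,"dy":0,"dz":-0.5,"ax":0,"ay":0,"az":0,"gripper":3},{"dx":0,"dy":0,"dz":-1.5,"ax":0,"ay":0,"az":0,"gripper":3},{"dx":0,"dy":0,"dz":-2,"ax":0,"ay":0,"az":0,"gripper":3},{"dx":0,"dy":0,"dz":-2,"ax":0,"ay":0,"az":0,"gripper":3},{"dx":0,"dy":0,"dz":-2,"ax":0,"ay":0,"az":0,"gripper":3},{"dx":-1,"dy":0,"dz":-1,"ax":0,"ay":0,"az":0,"gripper":3},{"dx":-2,"dy":-0.25,"dz":0,"ax":0,"ay":0,"az":0,"gripper":3},{"dx":-2.5,"dy":-0.4,"dz":0,"ax":0,"ay":0,"az":0,"gripper":3},{"dx":-2.5,"dy":-0.4,"dz":0,"ax":0,"ay":0,"az":0,"gripper":3},{"dx":-2.5,"dy":-0.4,"dz":0,"ax":0,"ay":0,"az":0,"gripper":3}]'
python3 -m creep '[{"dx":-2.5,"dy":-0.4,"dz":0,"ax":0,"ay":0,"az":0,"gripper":3},{"dx":-2.5,"dy":-0.4,"dz":0,"ax":0,"ay":0,"az":0,"gripper":3},{"dx":-2.5,"dy":-0.4,"dz":0,"ax":0,"ay":0,"az":0,"gripper":3},{"dx":-2.5,"dy":-0.4,"dz":0,"ax":0,"ay":0,"az":0,"gripper":3},{"dx":-2.5,"dy":-0.4,"dz":0,"ax":0,"ay":0,"az":0,"gripper":3},{"dx":-2.5,"dy":-0.4,"dz":0,"ax":0,"ay":0,"az":0,"gripper":3},{"dx":-2.5,"dy":0,"dz":0,"ax":0,"ay":0,"az":0,"gripper":3},{"dx":-2,"dy":0,"dz":0,"ax":0,"ay":0,"az":0,"gripper":3},{"dx":-1,"dy":0,"dz":0,"ax":0,"ay":0,"az":0,"gripper":3},{"dx":0,"dy":0,"dz":0,"ax":0,"ay":0,"az":0,"gripper":3}]'
python3 - <<'E'
from h import *
go((.6165,-.1115,.354),(.6165,-.1115,.272))
E
```

```text
time_s: 5.2
position: [0.64, 0.0922, 0.3525]
tool_rot: [[-0.001, 1.0, -0.0], [1.0, 0.001, -0.0], [-0.0, -0.0, -1.0]]
contact_force: [0.0, -0.3, -2.9]
width: 0.039
grasp_force: 40.9
time_s: 6.03
position: [0.6161, -0.1136, 0.3525]
tool_rot: [[0.002, 1.0, -0.0], [1.0, -0.002, -0.0], [-0.0, -0.0, -1.0]]
contact_force: [0.0, -0.1, -2.6]
width: 0.0391
grasp_force: 41.0
t 6.03 pos [ 0.6161 -0.1136  0.3525] yawx 89.88 zax [-4.e-04 -4.e-04 -1.e+00] F [ 0.01 -0.13 -2.56] w 0.0391 g 41.0 j6 1.39
(0.6165, -0.1115, 0.354) -> cm [ 0.21  0.04 -0.15]
(0.6165, -0.1115, 0.272) -> cm [0.  0.  8.2]
```

```bash
python3 -m creep '[{"dx":0.2,"dy":0,"dz":0.4,"ax":0,"ay":0,"az":0,"gripper":3},{"dx":0,"dy":0,"dz":1,"ax":0,"ay":0,"az":0,"gripper":3},{"dx":0,"dy":0,"dz":1.1,"ax":0,"ay":0,"az":0,"gripper":3},{"dx":0,"dy":0,"dz":1.1,"ax":0,"ay":0,"az":0,"gripper":3},{"dx":0,"dy":0,"dz":1.1,"ax":0,"ay":0,"az":0,"gripper":3},{"dx":0,"dy":0,"dz":1.1,"ax":0,"ay":0,"az":0,"gripper":3},{"dx":0,"dy":0,"dz":1,"ax":0,"ay":0,"az":0,"gripper":3},{"dx":0,"dy":0,"dz":0.7,"ax":0,"ay":0,"az":0,"gripper":3},{"dx":0,"dy":0,"dz":0.4,"ax":0,"ay":0,"az":0,"gripper":3},{"dx":0,"dy":0,"dz":0.1,"ax":0,"ay":0,"az":0,"gripper":3}]'
python3 -m creep '[{"dx":0,"dy":0,"dz":0.1,"ax":0,"ay":0,"az":0,"gripper":3},{"dx":0,"dy":0,"dz":0.1,"ax":0,"ay":0,"az":0,"gripper":3},{"dx":0,"dy":0,"dz":0.05,"ax":0,"ay":0,"az":0,"gripper":3},{"dx":0,"dy":0,"dz":0,"ax":0,"ay":0,"az":0,"gripper":3},{"dx":0,"dy":0,"dz":0,"ax":0,"ay":0,"az":0,"gripper":3},{"dx":0,"dy":0,"dz":0,"ax":0,"ay":0,"az":0,"gripper":3},{"dx":0,"dy":0,"dz":0,"ax":0,"ay":0,"az":0,"gripper":3},{"dx":0,"dy":0,"dz":0,"ax":0,"ay":0,"az":0,"gripper":3},{"dx":0,"dy":0,"dz":0,"ax":0,"ay":0,"az":0,"gripper":3},{"dx":0,"dy":0,"dz":0,"ax":0,"ay":0,"az":0,"gripper":3}]'
```

```text
time_s: 6.87
position: [0.6163, -0.1088, 0.2718]
tool_rot: [[-0.001, 1.0, -0.001], [1.0, 0.001, 0.0], [0.0, -0.001, -1.0]]
contact_force: [-0.4, 0.7, -3.4]
width: 0.0389
grasp_force: 41.0
time_s: 7.7
position: [0.6165, -0.1093, 0.2702]
tool_rot: [[-0.0, 1.0, 0.0], [1.0, 0.0, 0.0], [0.0, 0.0, -1.0]]
contact_force: [0.1, -1.0, -2.2]
width: 0.0387
grasp_force: 41.0
```

```bash
python3 -m creep '[{"dx":0,"dy":0,"dz":0.1,"ax":0,"ay":0,"az":0,"gripper":3},{"dx":0,"dy":0,"dz":0.1,"ax":0,"ay":0,"az":0,"gripper":3},{"dx":0,"dy":0,"dz":0,"ax":0,"ay":0,"az":0,"gripper":3},{"dx":0,"dy":0,"dz":0,"ax":0,"ay":0,"az":0,"gripper":4},{"dx":0,"dy":0,"dz":0,"ax":0,"ay":0,"az":0,"gripper":4.5},{"dx":0,"dy":0,"dz":0,"ax":0,"ay":0,"az":0,"gripper":5},{"dx":0,"dy":0,"dz":0,"ax":0,"ay":0,"az":0,"gripper":5.8},{"dx":0,"dy":0,"dz":0,"ax":0,"ay":0,"az":0,"gripper":6},{"dx":0,"dy":0,"dz":-1,"ax":0,"ay":0,"az":0,"gripper":6},{"dx":0,"dy":0,"dz":-1.5,"ax":0,"ay":0,"az":0,"gripper":6}]'
python3 -m creep '[{"dx":0,"dy":0,"dz":-2,"ax":0,"ay":0,"az":0,"gripper":6},{"dx":0,"dy":0,"dz":-2,"ax":0,"ay":0,"az":0,"gripper":6},{"dx":2,"dy":0,"dz":-2,"ax":0,"ay":0,"az":0,"gripper":6},{"dx":4,"dy":0,"dz":0,"ax":0,"ay":0,"az":0,"gripper":8.5},{"dx":4,"dy":0,"dz":0,"ax":0,"ay":0,"az":0,"gripper":8.5},{"dx":4,"dy":0,"dz":0,"ax":0,"ay":0,"az":0,"gripper":8.5},{"dx":4,"dy":0,"dz":0,"ax":0,"ay":0,"az":0,"gripper":8.5},{"dx":4,"dy":0,"dz":0,"ax":0,"ay":0,"az":0,"gripper":8.5},{"dx":4,"dy":0,"dz":0,"ax":0,"ay":0,"az":0,"gripper":8.5},{"dx":4,"dy":0,"dz":0,"ax":0,"ay":0,"az":0,"gripper":8.5}]'
python3 - <<'E'
from h import *
go((.588,.358,.35))
t=snap('top','top2');s=snap('side','side2')
for b in blobs(s,0,35,(170,150,300,320)): print('side',b,onz(s,*b[0],.103).round(4))
for b in blobs(t,0,35,(130,140,335,260)): print('top',b,onz(t,*b[0],.103).round(4))
print('pred placed at .6165,-.1093,.109', proj(t,(.6165,-.1093,.109)),proj(s,(.6165,-.1093,.109)))
im=np.hstack([cv2.imread('pics/side2.png')[130:330,170:330],cv2.imread('pics/top2.png')[120:320,180:340]])
cv2.imwrite('pics/c4.png',cv2.resize(cv2.convertScaleAbs(im,alpha=1.5),None,fx=2.5,fy=2.5,interpolation=cv2.INTER_CUBIC))
E
```

```text
time_s: 8.53
position: [0.6161, -0.1092, 0.2927]
tool_rot: [[-0.0, 1.0, -0.002], [1.0, 0.0, 0.0], [0.0, -0.002, -1.0]]
contact_force: [0.0, 0.4, 1.4]
width: 0.06
grasp_force: 0.0
time_s: 9.37
position: [0.616, 0.1927, 0.3542]
tool_rot: [[-0.0, 1.0, 0.001], [1.0, 0.0, 0.0], [0.0, 0.001, -1.0]]
contact_force: [0.9, 0.0, 0.5]
width: 0.0852
grasp_force: 0.0
t 9.37 pos [0.616  0.1927 0.3542] yawx 90.02 zax [ 8.e-04  2.e-04 -1.e+00] F [0.93 0.04 0.51] w 0.0852 g 0.0 j6 1.87
(0.588, 0.358, 0.35) -> cm [16.53 -2.79  0.42]
side (array([218.4, 184.7]), [186, 150, 59, 71, 1503]) [0.7116 0.004  0.103 ]
side (array([261.2, 170.4]), [256, 164, 11, 13, 110]) [ 0.6157 -0.1071  0.103 ]
side (array([198.3, 287.8]), [192, 280, 14, 17, 187]) [0.5848 0.3621 0.103 ]
side (array([254.6, 300.4]), [249, 292, 13, 18, 193]) [0.4389 0.3422 0.103 ]
top (array([203.4, 150.4]), [197, 140, 12, 26, 137]) [0.6949 0.2145 0.103 ]
top (array([322.9, 143.6]), [310, 140, 25, 9, 196]) [ 0.7239 -0.147   0.103 ]
top (array([309.6, 177. ]), [304, 171, 11, 13, 110]) [ 0.6199 -0.1077  0.103 ]
top (array([135.8, 244.3]), [132, 231, 8, 29, 68]) [0.4086 0.4009 0.103 ]
pred placed at .6165,-.1093,.109 (np.float64(310.30423181751553), np.float64(177.75786273070463)) (np.float64(261.2156640372135), np.float64(168.49176782470892))
```

View pics/c4.png

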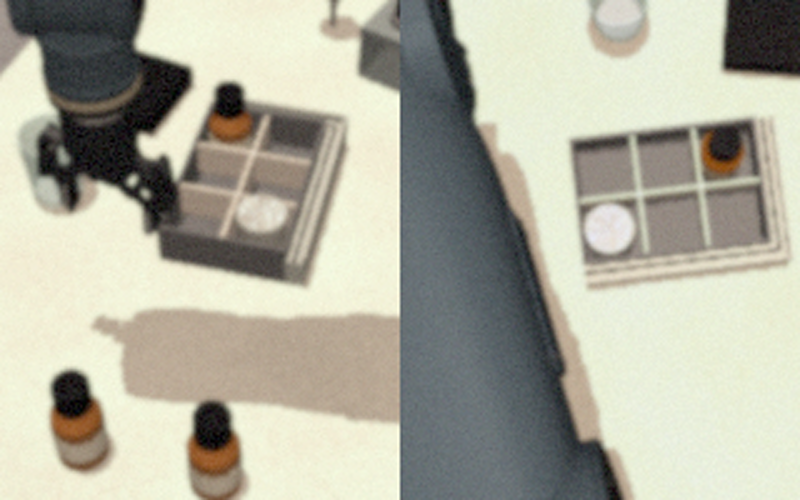

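```bash
python3 -m creep '[{"dx":2,"dy":-0.4,"dz":0,"ax":0,"ay":0,"az":0,"gripper":8.5},{"dx":2.5,"dy":-0.4,"dz":0,"ax":0,"ay":0,"az":0,"gripper":8.5},{"dx":2.5,"dy":-0.4,"dz":0,"ax":0,"ay":0,"az":0,"gripper":8.5},{"dx":2.5,"dy":-0.4,"dz":0,"ax":0,"ay":0,"az":0,"gripper":8.5},{"dx":2.5,"dy":-0.4,"dz":0,"ax":0,"ay":0,"az":0,"gripper":8.5},{"dx":2.5,"dy":-0.4,"dz":0,"ax":0,"ay":0,"az":0,"gripper":8.5},{"dx":2,"dy":-0.4,"dz":0,"ax":0,"ay":0,"az":0,"gripper":8.5},{"dx":0,"dy":0,"dz":0,"ax":0,"ay":0,"az":0,"gripper":8.5},{"dx":0,"dy":0,"dz":0,"ax":0,"ay":0,"az":0,"gripper":8.5},{"dx":0,"dy":0,"dz":0,"ax":0,"ay":0,"az":0,"gripper":8.5}]'
python3 - <<'E'
from h import *
s=snap('side','side3')
go((.5885,.359,.264))
for b in blobs(s,0,35,(170,220,300,320)): print('side',b,onz(s,*b[0],.103).round(4))
E
```

```text
time_s: 10.3
position: [0.5885, 0.355, 0.3536]
tool_rot: [[-0.0, 1.0, 0.0], [1.0, 0.0, -0.0], [-0.0, 0.0, -1.0]]
contact_force: [0.0, -0.0, 0.4]
width: 0.0848
grasp_force: 0.0
t 10.35 pos [0.5886 0.3547 0.3535] yawx 89.98 zax [ 2.e-04 -2.e-04 -1.e+00] F [ 0.58 -0.94  0.17] w 0.0852 g 0.0 j6 2.11
(0.5885, 0.359, 0.264) -> cm [ 0.43 -0.01  8.95]
side (array([192.6, 241.5]), [170, 220, 50, 49, 954]) [0.6728 0.2345 0.103 ]
side (array([198.2, 287.7]), [192, 280, 14, 17, 183]) [0.5852 0.3619 0.103 ]
side (array([254.4, 300.3]), [248, 292, 14, 17, 194]) [0.4395 0.3421 0.103 ]
```

```bash
python3 -m creep '[{"dx":0.4,"dy":0,"dz":0.5,"ax":0,"ay":0,"az":0,"gripper":8.5},{"dx":0,"dy":0,"dz":1.4,"ax":0,"ay":0,"az":0,"gripper":8.5},{"dx":0,"dy":0,"dz":1.4,"ax":0,"ay":0,"az":0,"gripper":8.5},{"dx":0,"dy":0,"dz":1.4,"ax":0,"ay":0,"az":0,"gripper":8.5},{"dx":0,"dy":0,"dz":1.4,"ax":0,"ay":0,"az":0,"gripper":8.5},{"dx":0,"dy":0,"dz":1.4,"ax":0,"ay":0,"az":0,"gripper":8.5},{"dx":0,"dy":0,"dz":1,"ax":0,"ay":0,"az":0,"gripper":8.5},{"dx":0,"dy":0,"dz":0.45,"ax":0,"ay":0,"az":0,"gripper":8.5},{"dx":0,"dy":0,"dz":0,"ax":0,"ay":0,"az":0,"gripper":5},{"dx":0,"dy":0,"dz":0,"ax":0,"ay":0,"az":0,"gripper":4.5}]' 40
python3 -m creep '[{"dx":0,"dy":0,"dz":0,"ax":0,"ay":0,"az":0,"gripper":3},{"dx":0,"dy":0,"dz":0,"ax":0,"ay":0,"az":0,"gripper":3},{"dx":0,"dy":0,"dz":0,"ax":0,"ay":0,"az":0,"gripper":3},{"dx":0,"dy":0,"dz":0,"ax":0,"ay":0,"az":0,"gripper":3},{"dx":0,"dy":0,"dz":0,"ax":0,"ay":0,"az":0,"gripper":3},{"dx":0,"dy":0,"dz":0,"ax":0,"ay":0,"az":0,"gripper":3},{"dx":0,"dy":0,"dz":0,"ax":0,"ay":0,"az":0,"gripper":3},{"dx":0,"dy":0,"dz":0,"ax":0,"ay":0,"az":0,"gripper":3},{"dx":0,"dy":0,"dz":0,"ax":0,"ay":0,"az":0,"gripper":3},{"dx":0,"dy":0,"dz":0,"ax":0,"ay":0,"az":0,"gripper":3}]' 40
python3 - <<'E'
from h import *
go((.607,-.040,.354))
E
```

```text
time_s: 11.18
position: [0.5885, 0.3596, 0.2641]
tool_rot: [[-0.0, 1.0, 0.0], [1.0, 0.0, 0.0], [0.0, 0.0, -1.0]]
contact_force: [-0.5, -0.5, 0.3]
width: 0.063
grasp_force: 0.0
time_s: 12.02
position: [0.5885, 0.3599, 0.2648]
tool_rot: [[-0.001, 1.0, 0.001], [1.0, 0.001, 0.001], [0.001, 0.001, -1.0]]
contact_force: [-1.1, 0.3, 6.5]
width: 0.0389
grasp_force: 40.2
t 12.02 pos [0.5885 0.3599 0.2648] yawx 90.03 zax [ 1.3e-03  8.0e-04 -1.0e+00] F [-1.1   0.34  6.5 ] w 0.0389 g 40.2 j6 2.12
(0.607, -0.04, 0.354) -> cm [-39.98   1.84  -8.95]
```

```bash
python3 -m creep '[{"dx":0,"dy":0,"dz":-0.5,"ax":0,"ay":0,"az":0,"gripper":3},{"dx":0,"dy":0,"dz":-1.5,"ax":0,"ay":0,"az":0,"gripper":3},{"dx":0,"dy":0,"dz":-2,"ax":0,"ay":0,"az":0,"gripper":3},{"dx":0,"dy":0,"dz":-2,"ax":0,"ay":0,"az":0,"gripper":3},{"dx":0,"dy":0,"dz":-2,"ax":0,"ay":0,"az":0,"gripper":3},{"dx":-1,"dy":0,"dz":-1,"ax":0,"ay":0,"az":0,"gripper":3},{"dx":-2,"dy":0,"dz":0,"ax":0,"ay":0,"az":0,"gripper":3},{"dx":-3,"dy":0.2,"dz":0,"ax":0,"ay":0,"az":0,"gripper":3},{"dx":-3,"dy":0.2,"dz":0,"ax":0,"ay":0,"az":0,"gripper":3},{"dx":-3,"dy":0.2,"dz":0,"ax":0,"ay":0,"az":0,"gripper":3}]'
python3 -m creep '[{"dx":-3,"dy":0.2,"dz":0,"ax":0,"ay":0,"az":0,"gripper":3},{"dx":-3,"dy":0.2,"dz":0,"ax":0,"ay":0,"az":0,"gripper":3},{"dx":-3,"dy":0.2,"dz":0,"ax":0,"ay":0,"az":0,"gripper":3},{"dx":-3,"dy":0.2,"dz":0,"ax":0,"ay":0,"az":0,"gripper":3},{"dx":-3,"dy":0.2,"dz":0,"ax":0,"ay":0,"az":0,"gripper":3},{"dx":-3,"dy":0.2,"dz":0,"ax":0,"ay":0,"az":0,"gripper":3},{"dx":-3,"dy":0,"dz":0,"ax":0,"ay":0,"az":0,"gripper":3},{"dx":-3,"dy":0,"dz":0,"ax":0,"ay":0,"az":0,"gripper":3},{"dx":-2.5,"dy":0,"dz":0,"ax":0,"ay":0,"az":0,"gripper":3},{"dx":-1.5,"dy":0,"dz":0,"ax":0,"ay":0,"az":0,"gripper":3}]'
python3 - <<'E'
from h import *
s=snap('side','side4')
go((.607,-.040,.354),(.607,-.040,.271))
for b in blobs(s,0,35,(230,220,300,320)): print('side',b,onz(s,*b[0],.103).round(4))
E
```

```text
time_s: 12.85
position: [0.594, 0.2379, 0.3534]
tool_rot: [[-0.001, 1.0, -0.0], [1.0, 0.001, -0.0], [-0.0, -0.0, -1.0]]
contact_force: [1.1, 0.6, -2.0]
width: 0.0388
grasp_force: 40.9
time_s: 13.68
position: [0.6058, -0.0433, 0.3535]
tool_rot: [[0.002, 1.0, -0.0], [1.0, -0.002, -0.001], [-0.001, -0.0, -1.0]]
contact_force: [-0.3, -0.9, -1.6]
width: 0.039
grasp_force: 40.9
t 13.73 pos [ 0.6059 -0.0446  0.3535] yawx 89.85 zax [-4.0e-04 -1.2e-03 -1.0e+00] F [-0.37 -2.35 -1.92] w 0.0389 g 40.9 j6 1.50
(0.607, -0.04, 0.354) -> cm [ 0.46  0.11 -0.05]
(0.607, -0.04, 0.271) -> cm [0.01 0.   8.3 ]
side (array([254.5, 300.4]), [248, 292, 14, 18, 197]) [0.4391 0.3423 0.103 ]
```

```bash
python3 -m creep '[{"dx":0,"dy":0,"dz":0,"ax":0,"ay":0,"az":0,"gripper":3},{"dx":0,"dy":0,"dz":0.8,"ax":0,"ay":0,"az":0,"gripper":3},{"dx":0,"dy":0,"dz":1.3,"ax":0,"ay":0,"az":0,"gripper":3},{"dx":0,"dy":0,"dz":1.3,"ax":0,"ay":0,"az":0,"gripper":3},{"dx":0,"dy":0,"dz":1.3,"ax":0,"ay":0,"az":0,"gripper":3},{"dx":0,"dy":0,"dz":1.3,"ax":0,"ay":0,"az":0,"gripper":3},{"dx":0,"dy":0,"dz":1,"ax":0,"ay":0,"az":0,"gripper":3},{"dx":0,"dy":0,"dz":0.6,"ax":0,"ay":0,"az":0,"gripper":3},{"dx":0,"dy":0,"dz":0.3,"ax":0,"ay":0,"az":0,"gripper":3},{"dx":0,"dy":0,"dz":0.1,"ax":0,"ay":0,"az":0,"gripper":3}]'
python3 -m creep '[{"dx":0,"dy":0,"dz":0.1,"ax":0,"ay":0,"az":0,"gripper":3},{"dx":0,"dy":0,"dz":0.1,"ax":0,"ay":0,"az":0,"gripper":3},{"dx":0,"dy":0,"dz":0.1,"ax":0,"ay":0,"az":0,"gripper":3},{"dx":0,"dy":0,"dz":0,"ax":0,"ay":0,"az":0,"gripper":3},{"dx":0,"dy":0,"dz":0,"ax":0,"ay":0,"az":0,"gripper":3},{"dx":0,"dy":0,"dz":0,"ax":0,"ay":0,"az":0,"gripper":3},{"dx":0,"dy":0,"dz":0,"ax":0,"ay":0,"az":0,"gripper":3},{"dx":0,"dy":0,"dz":0,"ax":0,"ay":0,"az":0,"gripper":3},{"dx":0,"dy":0,"dz":0,"ax":0,"ay":0,"az":0,"gripper":3},{"dx":0,"dy":0,"dz":0,"ax":0,"ay":0,"az":0,"gripper":3}]'
```

```text
time_s: 14.57
position: [0.6064, -0.0399, 0.2733]
tool_rot: [[-0.001, 1.0, -0.0], [1.0, 0.001, 0.0], [0.0, -0.0, -1.0]]
contact_force: [0.3, -0.1, -2.5]
width: 0.0389
grasp_force: 40.9
time_s: 15.4
position: [0.6065, -0.0403, 0.2709]
tool_rot: [[-0.0, 1.0, 0.0], [1.0, 0.0, -0.0], [-0.0, 0.0, -1.0]]
contact_force: [-0.9, -0.5, 0.4]
width: 0.0391
grasp_force: 40.9
```

```bash
python3 -m creep '[{"dx":0,"dy":0,"dz":0,"ax":0,"ay":0,"az":0,"gripper":4},{"dx":0,"dy":0,"dz":0,"ax":0,"ay":0,"az":0,"gripper":4.5},{"dx":0,"dy":0,"dz":0,"ax":0,"ay":0,"az":0,"gripper":5},{"dx":0,"dy":0,"dz":0,"ax":0,"ay":0,"az":0,"gripper":5.8},{"dx":0,"dy":0,"dz":0,"ax":0,"ay":0,"az":0,"gripper":6},{"dx":0,"dy":0,"dz":-1,"ax":0,"ay":0,"az":0,"gripper":6},{"dx":0,"dy":0,"dz":-1.5,"ax":0,"ay":0,"az":0,"gripper":6},{"dx":0,"dy":0,"dz":-2,"ax":0,"ay":0,"az":0,"gripper":6},{"dx":0,"dy":0,"dz":-2,"ax":0,"ay":0,"az":0,"gripper":6},{"dx":1,"dy":0,"dz":-1.8,"ax":0,"ay":0,"az":0,"gripper":6}]'
python3 -m creep '[{"dx":2.5,"dy":-1,"dz":0,"ax":0,"ay":0,"az":0,"gripper":8.5},{"dx":3.5,"dy":-1.5,"dz":0,"ax":0,"ay":0,"az":0,"gripper":8.5},{"dx":3.5,"dy":-1.5,"dz":0,"ax":0,"ay":0,"az":0,"gripper":8.5},{"dx":3.5,"dy":-1.5,"dz":0,"ax":0,"ay":0,"az":0,"gripper":8.5},{"dx":3.5,"dy":-1.5,"dz":0,"ax":0,"ay":0,"az":0,"gripper":8.5},{"dx":3.5,"dy":-1.5,"dz":0,"ax":0,"ay":0,"az":0,"gripper":8.5},{"dx":3.5,"dy":-1.5,"dz":0,"ax":0,"ay":0,"az":0,"gripper":8.5},{"dx":3.5,"dy":-1.5,"dz":0,"ax":0,"ay":0,"az":0,"gripper":8.5},{"dx":3,"dy":-1.5,"dz":0,"ax":0,"ay":0,"az":0,"gripper":8.5},{"dx":2,"dy":-1,"dz":0,"ax":0,"ay":0,"az":0,"gripper":8.5}]'
python3 - <<'E'
from h import *
s=snap('side','side5');t=snap('top','top5')
go((.442,.3405,.264))
for b in blobs(s,0,35,(170,130,300,320)): print('side',b,onz(s,*b[0],.103).round(4))
for b in blobs(t,0,35,(250,165,335,260)): print('top',b,onz(t,*b[0],.109).round(4))
E
```

```text
time_s: 16.23
position: [0.6064, -0.0313, 0.3558]
tool_rot: [[0.001, 1.0, 0.001], [1.0, -0.001, -0.0], [-0.0, 0.001, -1.0]]
contact_force: [-0.3, -0.1, 0.4]
width: 0.0598
grasp_force: 0.0
time_s: 17.07
position: [0.4648, 0.2921, 0.3547]
tool_rot: [[-0.002, 1.0, 0.0], [1.0, 0.002, 0.001], [0.001, 0.0, -1.0]]
contact_force: [0.7, 1.0, -0.3]
width: 0.085
grasp_force: 0.0
t 17.17 pos [0.4648 0.2924 0.3546] yawx 90.24 zax [ 3.e-04  9.e-04 -1.e+00] F [ 0.21 -1.21 -0.17] w 0.0850 g 0.0 j6 2.13
(0.442, 0.3405, 0.264) -> cm [ 4.81 -2.26  9.06]
side (array([246. , 136.8]), [217, 130, 61, 19, 750]) [ 0.734  -0.2483  0.103 ]
side (array([212., 167.]), [201, 152, 22, 29, 330]) [ 0.7687 -0.0627  0.103 ]
side (array([266., 165.]), [265, 161, 4, 9, 16]) [ 0.6119 -0.1371  0.103 ]
side (array([246.8, 188.2]), [225, 172, 51, 38, 348]) [ 0.6238 -0.0148  0.103 ]
side (array([263.4, 200.9]), [256, 194, 14, 15, 83]) [0.5551 0.0165 0.103 ]
side (array([253.8, 237.1]), [223, 217, 59, 48, 1209]) [0.5239 0.1566 0.103 ]
side (array([254.5, 300.3]), [248, 292, 14, 18, 205]) [0.4393 0.342  0.103 ]
top (array([309.6, 176.8]), [304, 171, 12, 13, 124]) [ 0.6194 -0.1072  0.109 ]
top (array([287.5, 179.5]), [282, 173, 12, 14, 124]) [ 0.6098 -0.0411  0.109 ]
```

```bash
python3 -m creep '[{"dx":2.4,"dy":-1.1,"dz":0,"ax":0,"ay":0,"az":0,"gripper":8.5},{"dx":2.4,"dy":-1.1,"dz":0,"ax":0,"ay":0,"az":0,"gripper":8.5},{"dx":0,"dy":0,"dz":0,"ax":0,"ay":0,"az":0,"gripper":8.5},{"dx":0,"dy":0,"dz":1,"ax":0,"ay":0,"az":0,"gripper":8.5},{"dx":0,"dy":0,"dz":1.5,"ax":0,"ay":0,"az":0,"gripper":8.5},{"dx":0,"dy":0,"dz":1.5,"ax":0,"ay":0,"az":0,"gripper":8.5},{"dx":0,"dy":0,"dz":1.5,"ax":0,"ay":0,"az":0,"gripper":8.5},{"dx":0,"dy":0,"dz":1.5,"ax":0,"ay":0,"az":0,"gripper":8.5},{"dx":0,"dy":0,"dz":1.5,"ax":0,"ay":0,"az":0,"gripper":8.5},{"dx":0,"dy":0,"dz":0.6,"ax":0,"ay":0,"az":0,"gripper":8.5}]' 40
python3 - <<'E'
from h import *
go((.442,.3405,.264))
E
```

```text
time_s: 18.0
position: [0.4444, 0.3361, 0.2606]
tool_rot: [[0.001, 1.0, -0.002], [1.0, -0.001, -0.002], [-0.002, -0.002, -1.0]]
contact_force: [-0.6, -0.3, -0.0]
width: 0.0849
grasp_force: 0.0
t 18.00 pos [0.4444 0.3361 0.2606] yawx 89.96 zax [-0.0018 -0.0017 -1.    ] F [-0.64 -0.33 -0.  ] w 0.0849 g 0.0 j6 2.22
(0.442, 0.3405, 0.264) -> cm [ 0.43 -0.24 -0.34]
```

```bash
python3 -m creep '[{"dx":0.4,"dy":-0.2,"dz":0,"ax":0,"ay":0,"az":0,"gripper":8.5},{"dx":0,"dy":0,"dz":0,"ax":0,"ay":0,"az":0,"gripper":8.5},{"dx":0,"dy":0,"dz":0,"ax":0,"ay":0,"az":0,"gripper":5},{"dx":0,"dy":0,"dz":0,"ax":0,"ay":0,"az":0,"gripper":4.5},{"dx":0,"dy":0,"dz":0,"ax":0,"ay":0,"az":0,"gripper":3},{"dx":0,"dy":0,"dz":0,"ax":0,"ay":0,"az":0,"gripper":3},{"dx":0,"dy":0,"dz":0,"ax":0,"ay":0,"az":0,"gripper":3},{"dx":0,"dy":0,"dz":0,"ax":0,"ay":0,"az":0,"gripper":3},{"dx":0,"dy":0,"dz":0,"ax":0,"ay":0,"az":0,"gripper":3},{"dx":0,"dy":0,"dz":0,"ax":0,"ay":0,"az":0,"gripper":3}]' 40
python3 - <<'E'
from h import *
go((.5955,.0365,.354))
E
```

```text
time_s: 18.83
position: [0.4424, 0.3418, 0.2634]
tool_rot: [[-0.001, 1.0, 0.001], [1.0, 0.001, 0.001], [0.001, 0.001, -1.0]]
contact_force: [-2.4, -0.6, 5.9]
width: 0.0387
grasp_force: 39.6
t 18.83 pos [0.4424 0.3418 0.2634] yawx 90.03 zax [ 7.e-04  7.e-04 -1.e+00] F [-2.37 -0.56  5.88] w 0.0387 g 39.6 j6 2.23
(0.5955, 0.0365, 0.354) -> cm [-30.53  15.3   -9.07]
```

```bash
python3 -m creep '[{"dx":0,"dy":0,"dz":-0.5,"ax":0,"ay":0,"az":0,"gripper":3},{"dx":0,"dy":0,"dz":-1.5,"ax":0,"ay":0,"az":0,"gripper":3},{"dx":0,"dy":0,"dz":-2,"ax":0,"ay":0,"az":0,"gripper":3},{"dx":0,"dy":0,"dz":-2,"ax":0,"ay":0,"az":0,"gripper":3},{"dx":0,"dy":0,"dz":-2,"ax":0,"ay":0,"az":0,"gripper":3},{"dx":-1,"dy":0.5,"dz":-1,"ax":0,"ay":0,"az":0,"gripper":3},{"dx":-2.5,"dy":1.25,"dz":0,"ax":0,"ay":0,"az":0,"gripper":3},{"dx":-2.5,"dy":1.25,"dz":0,"ax":0,"ay":0,"az":0,"gripper":3},{"dx":-2.5,"dy":1.25,"dz":0,"ax":0,"ay":0,"az":0,"gripper":3},{"dx":-2.5,"dy":1.25,"dz":0,"ax":0,"ay":0,"az":0,"gripper":3}]'
python3 -m creep '[{"dx":-2.5,"dy":1.25,"dz":0,"ax":0,"ay":0,"az":0,"gripper":3},{"dx":-2.5,"dy":1.25,"dz":0,"ax":0,"ay":0,"az":0,"gripper":3},{"dx":-2.5,"dy":1.25,"dz":0,"ax":0,"ay":0,"az":0,"gripper":3},{"dx":-2.5,"dy":1.25,"dz":0,"ax":0,"ay":0,"az":0,"gripper":3},{"dx":-2.5,"dy":1.25,"dz":0,"ax":0,"ay":0,"az":0,"gripper":3},{"dx":-2.5,"dy":1.25,"dz":0,"ax":0,"ay":0,"az":0,"gripper":3},{"dx":-2.5,"dy":1.25,"dz":0,"ax":0,"ay":0,"az":0,"gripper":3},{"dx":-1.5,"dy":0.75,"dz":0,"ax":0,"ay":0,"az":0,"gripper":3},{"dx":-0.5,"dy":0.3,"dz":0,"ax":0,"ay":0,"az":0,"gripper":3},{"dx":0,"dy":0,"dz":0,"ax":0,"ay":0,"az":0,"gripper":3}]'
python3 - <<'E'
from h import *
go((.5955,.0365,.354),(.5955,.0365,.2695))
E
```

```text
time_s: 19.67
position: [0.4978, 0.2299, 0.3526]
tool_rot: [[-0.001, 1.0, -0.0], [1.0, 0.001, -0.0], [-0.0, -0.0, -1.0]]
contact_force: [-0.0, -0.0, -2.1]
width: 0.0391
grasp_force: 41.0
time_s: 20.5
position: [0.5957, 0.0351, 0.3523]
tool_rot: [[0.002, 1.0, -0.001], [1.0, -0.002, -0.0], [-0.0, -0.001, -1.0]]
contact_force: [-0.2, 0.5, -3.0]
width: 0.039
grasp_force: 41.0
t 20.50 pos [0.5957 0.0351 0.3523] yawx 89.91 zax [-7.e-04 -3.e-04 -1.e+00] F [-0.22  0.51 -2.95] w 0.0390 g 41.0 j6 1.63
(0.5955, 0.0365, 0.354) -> cm [ 0.14 -0.02 -0.17]
(0.5955, 0.0365, 0.2695) -> cm [0.   0.01 8.45]
```

```bash
python3 -m creep '[{"dx":0,"dy":0,"dz":0.5,"ax":0,"ay":0,"az":0,"gripper":3},{"dx":0,"dy":0,"dz":1.1,"ax":0,"ay":0,"az":0,"gripper":3},{"dx":0,"dy":0,"dz":1.3,"ax":0,"ay":0,"az":0,"gripper":3},{"dx":0,"dy":0,"dz":1.3,"ax":0,"ay":0,"az":0,"gripper":3},{"dx":0,"dy":0,"dz":1.3,"ax":0,"ay":0,"az":0,"gripper":3},{"dx":0,"dy":0,"dz":1.1,"ax":0,"ay":0,"az":0,"gripper":3},{"dx":0,"dy":0,"dz":0.8,"ax":0,"ay":0,"az":0,"gripper":3},{"dx":0,"dy":0,"dz":0.5,"ax":0,"ay":0,"az":0,"gripper":3},{"dx":0,"dy":0,"dz":0.2,"ax":0,"ay":0,"az":0,"gripper":3},{"dx":0,"dy":0,"dz":0.1,"ax":0,"ay":0,"az":0,"gripper":3}]'
python3 -m creep '[{"dx":0,"dy":0,"dz":0.1,"ax":0,"ay":0,"az":0,"gripper":3},{"dx":0,"dy":0,"dz":0.1,"ax":0,"ay":0,"az":0,"gripper":3},{"dx":0,"dy":0,"dz":0.1,"ax":0,"ay":0,"az":0,"gripper":3},{"dx":0,"dy":0,"dz":0,"ax":0,"ay":0,"az":0,"gripper":3},{"dx":0,"dy":0,"dz":0,"ax":0,"ay":0,"az":0,"gripper":3},{"dx":0,"dy":0,"dz":0,"ax":0,"ay":0,"az":0,"gripper":3},{"dx":0,"dy":0,"dz":0,"ax":0,"ay":0,"az":0,"gripper":3},{"dx":0,"dy":0,"dz":0,"ax":0,"ay":0,"az":0,"gripper":3},{"dx":0,"dy":0,"dz":0,"ax":0,"ay":0,"az":0,"gripper":3},{"dx":0,"dy":0,"dz":0,"ax":0,"ay":0,"az":0,"gripper":3}]'
```

```text
time_s: 21.33
position: [0.5953, 0.0371, 0.2707]
tool_rot: [[-0.001, 1.0, -0.0], [1.0, 0.001, 0.0], [0.0, -0.0, -1.0]]
contact_force: [0.9, 0.1, -2.1]
width: 0.0386
grasp_force: 41.0
time_s: 22.17
position: [0.5956, 0.0367, 0.2693]
tool_rot: [[-0.0, 1.0, 0.002], [1.0, 0.0, 0.0], [0.0, 0.002, -1.0]]
contact_force: [-6.2, 0.8, 13.8]
width: 0.0389
grasp_force: 42.9
```

```bash
python3 -m creep '[{"dx":0,"dy":0,"dz":-0.1,"ax":0,"ay":0,"az":0,"gripper":3.9},{"dx":0,"dy":0,"dz":0,"ax":0,"ay":0,"az":0,"gripper":4.5},{"dx":0,"dy":0,"dz":0,"ax":0,"ay":0,"az":0,"gripper":5},{"dx":0,"dy":0,"dz":0,"ax":0,"ay":0,"az":0,"gripper":5.8},{"dx":0,"dy":0,"dz":0,"ax":0,"ay":0,"az":0,"gripper":6},{"dx":0,"dy":0,"dz":-1,"ax":0,"ay":0,"az":0,"gripper":6},{"dx":0,"dy":0,"dz":-2,"ax":0,"ay":0,"az":0,"gripper":6},{"dx":0,"dy":0,"dz":-3,"ax":0,"ay":0,"az":0,"gripper":6},{"dx":0,"dy":0,"dz":-3,"ax":0,"ay":0,"az":0,"gripper":6},{"dx":0,"dy":0,"dz":-3,"ax":0,"ay":0,"az":0,"gripper":6}]'
python3 -m creep '[{"dx":-2,"dy":-1.5,"dz":-1.5,"ax":0,"ay":0,"az":0,"gripper":6},{"dx":-2,"dy":-3,"dz":0,"ax":0,"ay":0,"az":0,"gripper":6},{"dx":-2,"dy":-3,"dz":0,"ax":0,"ay":0,"az":0,"gripper":6},{"dx":-2,"dy":-3,"dz":0,"ax":0,"ay":0,"az":0,"gripper":6},{"dx":-3,"dy":-2.5,"dz":0,"ax":0,"ay":0,"az":0,"gripper":6},{"dx":-3,"dy":0,"dz":0,"ax":0,"ay":0,"az":0,"gripper":6},{"dx":-3,"dy":0,"dz":0,"ax":0,"ay":0,"az":0,"gripper":6},{"dx":-3,"dy":0,"dz":0,"ax":0,"ay":0,"az":0,"gripper":6},{"dx":-3,"dy":0,"dz":0,"ax":0,"ay":0,"az":0,"gripper":6},{"dx":-2,"dy":0,"dz":0,"ax":0,"ay":0,"az":0,"gripper":6}]'
python3 - <<'E'
from h import *
s=snap('side','side6');t=snap('top','top6'); st()
S=blobs(s,0,35,(225,150,300,230));T=blobs(t,0,35,(250,160,335,260))
for b in S: print('side',b)
for b in T: print('top',b,onz(t,*b[0],.109).round(4))
print(tri(t,(309.6,177),s,(261.2,170.4)))
a=cv2.imread('pics/side6.png')[70:250,200:370]; b=cv2.imread('pics/top6.png')[140:320,240:430]
cv2.imwrite('pics/c5.png',cv2.resize(cv2.convertScaleAbs(np.hstack([a,b]),alpha=1.5),None,fx=2.2,fy=2.2,interpolation=cv2.INTER_CUBIC))
E
```

```text
time_s: 23.0
position: [0.5951, 0.0367, 0.3909]
tool_rot: [[-0.0, 1.0, 0.0], [1.0, 0.0, 0.0], [0.0, 0.0, -1.0]]
contact_force: [0.0, 0.6, 0.1]
width: 0.0602
grasp_force: 0.0
time_s: 23.83
position: [0.4651, -0.2156, 0.4045]
tool_rot: [[0.001, 1.0, 0.001], [1.0, -0.001, -0.001], [-0.001, 0.001, -1.0]]
contact_force: [0.6, 0.9, 0.3]
width: 0.06
grasp_force: 0.0
t 23.93 pos [ 0.4653 -0.2158  0.4042] yawx 89.85 zax [ 3.e-04 -7.e-04 -1.e+00] F [-1.26  0.56 -0.14] w 0.0599 g 0.0 j6 1.14
side (array([232.5, 165.6]), [225, 152, 21, 31, 423])
side (array([258.4, 177.3]), [251, 164, 17, 27, 263])
side (array([249. , 200.5]), [243, 193, 13, 15, 144])
top (array([309.8, 176.9]), [304, 170, 12, 14, 125]) [ 0.6191 -0.1078  0.109 ]
top (array([287.4, 179.6]), [282, 173, 11, 14, 121]) [ 0.6095 -0.0408  0.109 ]
top (array([261.9, 182.7]), [256, 176, 12, 14, 125]) [0.5985 0.0351 0.109 ]
(array([ 0.61832462, -0.10825497,  0.10170454]), np.float64(0.0038281218977692924))
```

View pics/c5.png

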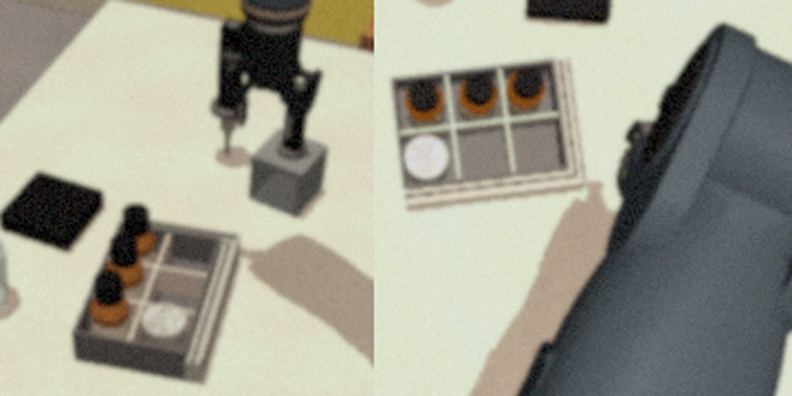

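Run:
```python
from h import *
a=cv2.imread('pics/top0.png')[205:253,370:420]; b=cv2.imread('pics/side0.png')[103:168,310:355]
f=lambda i:cv2.resize(cv2.convertScaleAbs(cv2.pow(i/255.,.6)*255,alpha=1.3),(390,570),interpolation=cv2.INTER_CUBIC)
cv2.imwrite('pics/c6.png',np.hstack([cv2.resize(f(a),(400,384)),cv2.resize(f(b),(266,384))]))
```

```text
(no output)
```

View pics/c6.png

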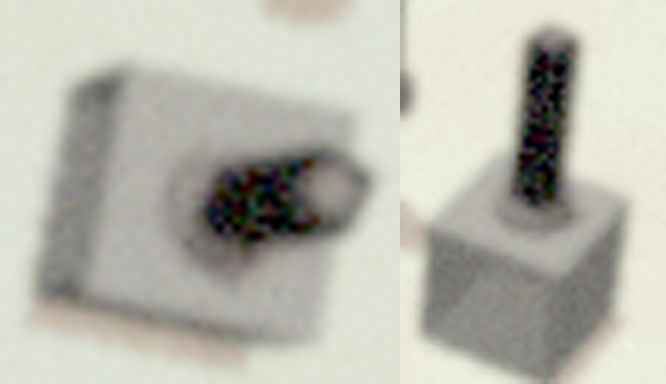

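```bash
python3 -m creep '[{"dx":3.5,"dy":0,"dz":0,"ax":0,"ay":0,"az":0,"gripper":6},{"dx":3.5,"dy":0,"dz":0,"ax":0,"ay":0,"az":0,"gripper":6},{"dx":3.5,"dy":0,"dz":0,"ax":0,"ay":0,"az":0,"gripper":6},{"dx":3.5,"dy":0,"dz":0,"ax":0,"ay":0,"az":0,"gripper":6},{"dx":3.5,"dy":0,"dz":0,"ax":0,"ay":0,"az":0,"gripper":6},{"dx":0,"dy":0,"dz":0,"ax":0,"ay":0,"az":0,"gripper":6},{"dx":0,"dy":0,"dz":0,"ax":0,"ay":0,"az":0,"gripper":6},{"dx":0,"dy":0,"dz":0,"ax":0,"ay":0,"az":0,"gripper":6},{"dx":0,"dy":0,"dz":0,"ax":0,"ay":0,"az":0,"gripper":6},{"dx":0,"dy":0,"dz":0,"ax":0,"ay":0,"az":0,"gripper":6}]'
python3 - <<'E'
from h import *
out=[]
for n,(y0,y1,x0,x1) in (('top',(205,253,370,420)),('side',(103,168,310,355))):
    cs=[manip.capture(n) for _ in range(16)]
    c=cs[0]; c['color']=np.mean([k['color'] for k in cs],0); np.save('pics/avg_%s.npy'%n,c,allow_pickle=True)
    i=c['color'][y0:y1,x0:x1,::-1]; out.append(cv2.resize(np.clip(255*(i/200)**.6,0,255).astype(np.uint8),(400,int(400*i.shape[0]/i.shape[1])),interpolation=cv2.INTER_CUBIC)[:384])
cv2.imwrite('pics/c7.png',np.hstack([o[:384] for o in out]))
E
```

```text
time_s: 24.77
position: [0.4655, -0.0392, 0.4038]
tool_rot: [[0.001, 1.0, -0.0], [1.0, -0.001, -0.0], [-0.0, -0.0, -1.0]]
contact_force: [0.6, -0.0, 0.7]
width: 0.0598
grasp_force: 0.0
```

View pics/c7.png

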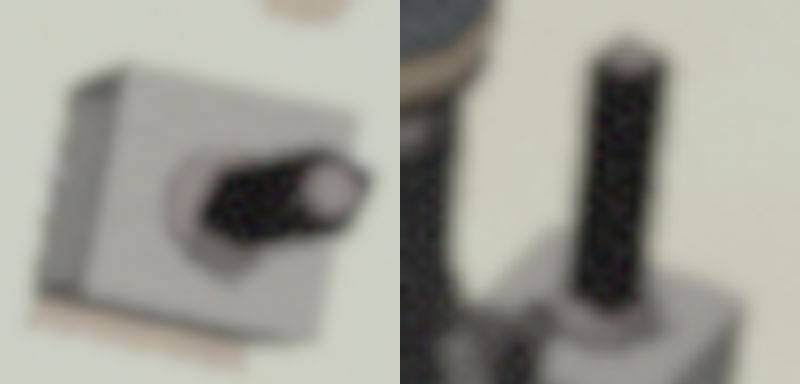

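Run:
```python
from h import *
for n,(y0,y1,x0,x1),th in (('top',(205,253,370,420),70),('side',(103,142,328,345),75)):
    c=load('avg_'+n); g=cv2.resize(c['color'].max(2)[y0:y1,x0:x1].astype(np.float32),None,fx=8,fy=8,interpolation=cv2.INTER_CUBIC)
    print(n, 'min',g.min(),'levels')
    m=(g<th).astype(np.uint8); cs,_=cv2.findContours(m,cv2.RETR_EXTERNAL,cv2.CHAIN_APPROX_NONE); k=max(cs,key=cv2.contourArea)
    k=cv2.convexHull(k); P=cv2.approxPolyDP(k,4,True)[:,0]/8+[x0,y0]; print(P.round(1).tolist()); r=cv2.minAreaRect(k); print('rect',(np.array(r[1])/8).round(2),r[2])
    # predicted hulls for yaws
    for yaw in (-30,-11,0,10,20,45):
        a=np.radians(yaw); Q=[]
        for z in (.098,.208):
            for sx in (-.013,.013):
                for sy in (-.013,.013): Q.append(proj(c,(.461+np.cos(a)*sx-np.sin(a)*sy,-.371+np.sin(a)*sx+np.cos(a)*sy,z)))
        r=cv2.minAreaRect(np.array(Q,np.float32)); print(yaw,np.round(r[1],2),round(r[2],1), cv2.convexHull(np.array(Q,np.float32))[:,0].round(1).tolist() if yaw in(-30,10) else '')
```

```text
top min 2.7225819 levels
[[415.9, 227.1], [414.1, 232.0], [412.4, 234.2], [399.0, 239.9], [396.6, 239.4], [393.5, 237.4], [391.8, 234.1], [395.6, 226.6], [398.0, 224.8], [410.1, 223.0], [412.1, 223.8]]
rect [14.38 24.96] 67.42585754394531
-30 [18.91 17.23] 29.6 [[415.8999938964844, 227.6999969482422], [411.29998779296875, 236.0], [398.79998779296875, 237.60000610351562], [391.20001220703125, 233.10000610351562], [395.3999938964844, 225.60000610351562], [407.6000061035156, 222.8000030517578]]
-11 [20.98 13.78] 9.9 
0 [11.52 21.53] 88.9 
10 [ 9.66 21.91] 81.0 [[415.1000061035156, 233.39999389648438], [405.70001220703125, 234.8000030517578], [393.70001220703125, 236.60000610351562], [392.0, 228.0], [403.79998779296875, 225.3000030517578], [413.20001220703125, 223.89999389648438]]
20 [11.19 21.66] 70.9 
45 [16.44 19.32] 45.1 
side min 2.9836762 levels
[[335.8, 108.2], [339.4, 109.5], [340.1, 110.6], [340.8, 140.1], [339.4, 141.9], [328.0, 141.9], [328.0, 130.4], [331.0, 111.8], [332.0, 109.5]]
rect [33.62 12.75] 90.0
-30 [11.21 33.51] 6.9 [[341.0, 109.4000015258789], [337.70001220703125, 136.39999389648438], [332.20001220703125, 139.3000030517578], [327.1000061035156, 135.60000610351562], [329.79998779296875, 108.69999694824219], [335.6000061035156, 105.9000015258789]]
-11 [10.48 33.  ] 6.9 
0 [ 9.53 32.4 ] 6.8 
10 [ 8.36 31.71] 6.8 [[339.79998779296875, 107.30000305175781], [336.6000061035156, 134.3000030517578], [335.70001220703125, 138.8000030517578], [328.1000061035156, 137.8000030517578], [330.8999938964844, 110.80000305175781], [331.8999938964844, 106.4000015258789]]
20 [ 8.76 32.25] 5.9 
45 [10.9  33.38] 5.8
```

```bash
python3 -m creep '[{"dx":-2,"dy":0,"dz":-0.5,"ax":0,"ay":0,"az":0,"gripper":6},{"dx":-3.5,"dy":-0.06,"dz":-0.3,"ax":0,"ay":0,"az":0,"gripper":6},{"dx":-3.5,"dy":-0.1,"dz":0,"ax":0,"ay":0,"az":0,"gripper":6},{"dx":-3.5,"dy":-0.1,"dz":0,"ax":0,"ay":0,"az":0,"gripper":6},{"dx":-3.5,"dy":-0.1,"dz":0,"ax":0,"ay":0,"az":0,"gripper":6},{"dx":-3.5,"dy":-0.1,"dz":0,"ax":0,"ay":0,"az":0,"gripper":6},{"dx":-3.5,"dy":-0.1,"dz":0,"ax":0,"ay":0,"az":0,"gripper":6},{"dx":-3.5,"dy":-0.1,"dz":0,"ax":0,"ay":0,"az":0,"gripper":6},{"dx":-3.5,"dy":0,"dz":0,"ax":0,"ay":0,"az":0,"gripper":6},{"dx":-3,"dy":0,"dz":0,"ax":0,"ay":0,"az":0,"gripper":6}]'
python3 -m creep '[{"dx":0,"dy":0,"dz":0,"ax":0,"ay":0,"az":5.5,"gripper":6},{"dx":0,"dy":0,"dz":0,"ax":0,"ay":0,"az":5.5,"gripper":6},{"dx":0,"dy":0,"dz":0,"ax":0,"ay":0,"az":5.5,"gripper":6},{"dx":0,"dy":0,"dz":0,"ax":0,"ay":0,"az":5.5,"gripper":6},{"dx":0,"dy":0,"dz":0,"ax":0,"ay":0,"az":5.5,"gripper":6},{"dx":0,"dy":0,"dz":0,"ax":0,"ay":0,"az":0,"gripper":6},{"dx":0,"dy":0,"dz":0,"ax":0,"ay":0,"az":0,"gripper":6},{"dx":0,"dy":0,"dz":0,"ax":0,"ay":0,"az":0,"gripper":6},{"dx":0,"dy":0,"dz":0,"ax":0,"ay":0,"az":0,"gripper":6},{"dx":0,"dy":0,"dz":0,"ax":0,"ay":0,"az":0,"gripper":6}]'
python3 - <<'E'
from h import *
go((.459,-.371,.41),(.459,-.371,.323))
E
```

```text
time_s: 27.2
position: [0.4585, -0.3706, 0.4115]
tool_rot: [[0.0, 1.0, -0.0], [1.0, -0.0, -0.0], [-0.0, -0.0, -1.0]]
contact_force: [0.8, 0.1, 0.3]
width: 0.0596
grasp_force: 0.0
time_s: 28.03
position: [0.459, -0.3683, 0.4117]
tool_rot: [[0.46, 0.888, -0.0], [0.888, -0.46, 0.0], [0.0, -0.0, -1.0]]
contact_force: [0.2, 0.6, -1.4]
width: 0.06
grasp_force: 0.0
t 28.03 pos [ 0.459  -0.3683  0.4117] yawx 62.61 zax [-0.  0. -1.] F [ 0.15  0.6  -1.39] w 0.0600 g 0.0 j6 1.37
(0.459, -0.371, 0.41) -> cm [-0.24  0.12  0.17]
(0.459, -0.371, 0.323) -> cm [-0.   0.   8.7]
```

```bash
python3 -m creep '[{"dx":-0.24,"dy":0.12,"dz":0,"ax":0,"ay":0,"az":0,"gripper":6},{"dx":0,"dy":0,"dz":0.8,"ax":0,"ay":0,"az":0,"gripper":6},{"dx":0,"dy":0,"dz":1.2,"ax":0,"ay":0,"az":0,"gripper":6},{"dx":0,"dy":0,"dz":1.2,"ax":0,"ay":0,"az":0,"gripper":6},{"dx":0,"dy":0,"dz":1.2,"ax":0,"ay":0,"az":0,"gripper":6},{"dx":0,"dy":0,"dz":1.2,"ax":0,"ay":0,"az":0,"gripper":6},{"dx":0,"dy":0,"dz":1.2,"ax":0,"ay":0,"az":0,"gripper":6},{"dx":0,"dy":0,"dz":1.2,"ax":0,"ay":0,"az":0,"gripper":6},{"dx":0,"dy":0,"dz":0.8,"ax":0,"ay":0,"az":0,"gripper":6},{"dx":0,"dy":0,"dz":0,"ax":0,"ay":0,"az":0,"gripper":6}]' 50
python3 -m creep '[{"dx":0,"dy":0,"dz":0,"ax":0,"ay":0,"az":0,"gripper":4.5},{"dx":0,"dy":0,"dz":0,"ax":0,"ay":0,"az":0,"gripper":3.8},{"dx":0,"dy":0,"dz":0,"ax":0,"ay":0,"az":0,"gripper":3.2},{"dx":0,"dy":0,"dz":0,"ax":0,"ay":0,"az":0,"gripper":2.8},{"dx":0,"dy":0,"dz":0,"ax":0,"ay":0,"az":0,"gripper":2},{"dx":0,"dy":0,"dz":0,"ax":0,"ay":0,"az":0,"gripper":2},{"dx":0,"dy":0,"dz":0,"ax":0,"ay":0,"az":0,"gripper":2},{"dx":0,"dy":0,"dz":0,"ax":0,"ay":0,"az":0,"gripper":2},{"dx":0,"dy":0,"dz":0,"ax":0,"ay":0,"az":0,"gripper":2},{"dx":0,"dy":0,"dz":0,"ax":0,"ay":0,"az":0,"gripper":2}]' 50
```

```text
time_s: 28.87
position: [0.4585, -0.3707, 0.3217]
tool_rot: [[0.461, 0.887, -0.002], [0.887, -0.461, 0.002], [0.001, -0.003, -1.0]]
contact_force: [-0.1, 0.6, -0.2]
width: 0.06
grasp_force: 0.0
time_s: 29.7
position: [0.4597, -0.3714, 0.3244]
tool_rot: [[0.461, 0.887, 0.002], [0.887, -0.461, -0.001], [-0.0, 0.003, -1.0]]
contact_force: [6.0, -3.4, -1.3]
width: 0.0255
grasp_force: 46.4
```

```bash
python3 -m creep '[{"dx":0,"dy":0.05,"dz":-0.2,"ax":0,"ay":0,"az":0,"gripper":2},{"dx":0,"dy":0,"dz":-0.6,"ax":0,"ay":0,"az":0,"gripper":2},{"dx":0,"dy":0,"dz":-1.2,"ax":0,"ay":0,"az":0,"gripper":2},{"dx":0,"dy":0,"dz":-1.2,"ax":0,"ay":0,"az":0,"gripper":2},{"dx":0,"dy":0,"dz":-1.2,"ax":0,"ay":0,"az":0,"gripper":2},{"dx":0,"dy":0,"dz":-1.2,"ax":0,"ay":0,"az":0,"gripper":2},{"dx":0,"dy":0,"dz":-1.2,"ax":0,"ay":0,"az":0,"gripper":2},{"dx":0,"dy":0,"dz":-1.2,"ax":0,"ay":0,"az":0,"gripper":2},{"dx":0,"dy":0,"dz":-0.8,"ax":0,"ay":0,"az":0,"gripper":2},{"dx":0,"dy":0,"dz":-0.4,"ax":0,"ay":0,"az":0,"gripper":2}]' 50
python3 - <<'E'
from h import *
C=np.array([.5676,-.0437]); y=.141; R=np.array([[np.cos(y),-np.sin(y)],[np.sin(y),np.cos(y)]])
for n in ((-.0895,.118),(-.0895,-.128),(.0795,-.128)): print(n,(C+R@n).round(4))
p=C+R@(-.0895,.115); go((*p,.414))
s=snap('side','side8')
E
```

```text
time_s: 30.53
position: [0.4595, -0.3713, 0.4169]
tool_rot: [[0.461, 0.887, 0.001], [0.887, -0.461, -0.001], [-0.0, 0.001, -1.0]]
contact_force: [-0.0, 0.3, -1.7]
width: 0.0258
grasp_force: 46.9
(-0.0895, 0.118) [0.4624 0.0606]
(-0.0895, -0.128) [ 0.497 -0.183]
(0.0795, -0.128) [ 0.6643 -0.1593]
t 30.53 pos [ 0.4595 -0.3713  0.4169] yawx 62.53 zax [ 1.e-03 -9.e-04 -1.e+00] F [-0.02  0.3  -1.72] w 0.0258 g 46.9 j6 1.37
(np.float64(0.4628268767768662), np.float64(0.05758100833853312), 0.414) -> cm [ 38.21 -19.49   0.25]
```

```bash
python3 -m creep '[{"dx":1.2,"dy":-0.6,"dz":0,"ax":0,"ay":0,"az":0,"gripper":2},{"dx":2.8,"dy":-1.43,"dz":0,"ax":0,"ay":0,"az":0,"gripper":2},{"dx":2.8,"dy":-1.43,"dz":0,"ax":0,"ay":0,"az":0,"gripper":2},{"dx":2.8,"dy":-1.43,"dz":0,"ax":0,"ay":0,"az":0,"gripper":2},{"dx":2.8,"dy":-1.43,"dz":0,"ax":0,"ay":0,"az":0,"gripper":2},{"dx":2.8,"dy":-1.43,"dz":0,"ax":0,"ay":0,"az":0,"gripper":2},{"dx":2.8,"dy":-1.43,"dz":0,"ax":0,"ay":0,"az":0,"gripper":2},{"dx":2.8,"dy":-1.43,"dz":0,"ax":0,"ay":0,"az":0,"gripper":2},{"dx":2.8,"dy":-1.43,"dz":0,"ax":0,"ay":0,"az":0,"gripper":2},{"dx":2.8,"dy":-1.43,"dz":0,"ax":0,"ay":0,"az":0,"gripper":2}]'
python3 -m creep '[{"dx":2.8,"dy":-1.43,"dz":0,"ax":0,"ay":0,"az":0,"gripper":2},{"dx":2.8,"dy":-1.43,"dz":0,"ax":0,"ay":0,"az":0,"gripper":2},{"dx":2.8,"dy":-1.43,"dz":0,"ax":0,"ay":0,"az":0,"gripper":2},{"dx":2.8,"dy":-1.43,"dz":0,"ax":0,"ay":0,"az":0,"gripper":2},{"dx":0.6,"dy":-0.3,"dz":0,"ax":0,"ay":0,"az":0,"gripper":2},{"dx":0,"dy":0,"dz":0,"ax":0,"ay":0,"az":0,"gripper":2},{"dx":0,"dy":0,"dz":0,"ax":0,"ay":0,"az":0,"gripper":2},{"dx":0,"dy":0,"dz":0,"ax":0,"ay":0,"az":0,"gripper":2},{"dx":0,"dy":0,"dz":0,"ax":0,"ay":0,"az":0,"gripper":2},{"dx":0,"dy":0,"dz":0,"ax":0,"ay":0,"az":0,"gripper":2}]'
python3 - <<'E'
from h import *
go((.4628,.0576,.414),(.4628,.0576,.375))
s=snap('side','side9');t=snap('top','top9')
print('tip pred',proj(s,(.4628,.0576,.108)),'seam0 pred',proj(s,(.4624,.0606,.040)), proj(s,(.497,-.183,.04)))
a=cv2.imread('pics/side9.png')[120:270,220:340]; b=cv2.imread('pics/top9.png')[140:290,230:350]
cv2.imwrite('pics/c8.png',cv2.resize(cv2.convertScaleAbs(np.hstack([a,b]),alpha=1.4),None,fx=3.3,fy=3.3,interpolation=cv2.INTER_CUBIC))
E
```

```text
time_s: 31.42
position: [0.4613, -0.0734, 0.4152]
tool_rot: [[0.462, 0.887, -0.0], [0.887, -0.462, 0.0], [-0.0, -0.0, -1.0]]
contact_force: [0.7, 0.8, -1.8]
width: 0.0255
grasp_force: 46.8
time_s: 32.25
position: [0.4628, 0.0567, 0.4157]
tool_rot: [[0.463, 0.887, 0.0], [0.887, -0.463, -0.0], [-0.0, 0.0, -1.0]]
contact_force: [0.6, 0.1, -1.2]
width: 0.0255
grasp_force: 46.6
t 32.25 pos [0.4628 0.0567 0.4157] yawx 62.44 zax [ 0.e+00 -1.e-04 -1.e+00] F [ 0.59  0.08 -1.22] w 0.0255 g 46.6 j6 2.17
(0.4628, 0.0576, 0.414) -> cm [ 0.08 -0.04  0.17]
(0.4628, 0.0576, 0.375) -> cm [ 0.  -0.   3.9]
tip pred (np.float64(287.3845994692878), np.float64(217.69850460644037)) seam0 pred (np.float64(286.705378630635), np.float64(234.0671601918679)) (np.float64(303.5249181654623), np.float64(179.64830056133994))
```

View pics/c8.png

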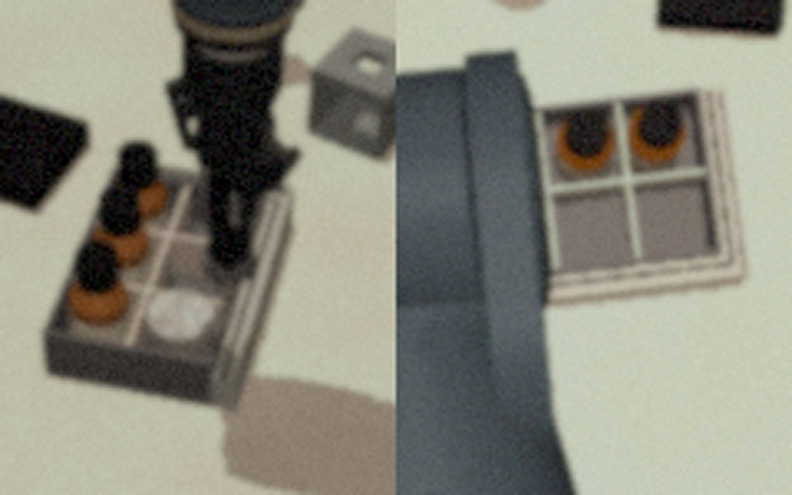

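Run:
```python
from h import *
cs=[manip.capture('side') for _ in range(8)]; c=cs[0]; c['color']=np.mean([k['color'] for k in cs],0); np.save('pics/avg9.npy',c,allow_pickle=True)
i=c['color'][190:250,250:325,::-1]
cv2.imwrite('pics/c9.png',cv2.resize(np.clip(255*(i/170)**.8,0,255).astype(np.uint8),None,fx=9,fy=9,interpolation=cv2.INTER_CUBIC))
```

```text
(no output)
```

View pics/c9.png

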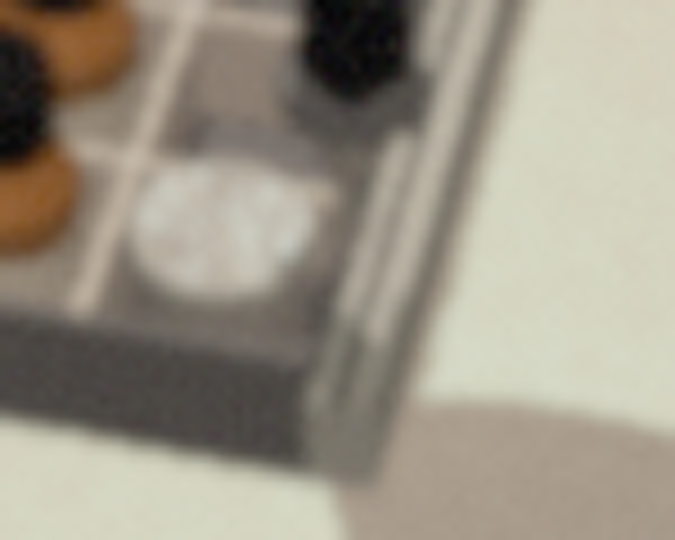

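Run:
```python
from h import *
a=load('avg9')['color'].mean(2); b=load('avg_side')['color'].mean(2)
print('cols 278-300')
for v in range(203,224): print(v,a[v,278:298].round().astype(int), (a-b)[v,278:298].round().astype(int))
```

```text
cols 278-300
203 [64 67 63 57 50 41 39 38 39 40 38 36 39 39 40 42 44 45 53 76] [ -2  -1  -6 -13 -22 -30 -32 -34 -33 -33 -35 -35 -30 -22 -18 -27 -45 -54
 -38 -12]
204 [63 65 63 59 51 45 43 41 39 39 38 38 40 39 43 53 61 61 63 83] [ -1  -1  -4  -8 -15 -22 -25 -28 -32 -32 -32 -30 -24 -16 -14 -23 -34 -35
 -23  -6]
205 [64 65 63 62 60 57 51 46 43 41 41 42 41 42 52 68 80 79 76 92] [ -2  -1  -3  -4  -5  -8 -15 -21 -26 -28 -26 -21 -16  -8  -6 -14 -18 -15
  -8  -3]
206 [67 66 64 64 63 62 58 52 47 44 47 47 46 49 62 83 93 88 85 98] [ -2  -1  -2  -3  -3  -3  -7 -14 -19 -22 -18 -12  -6  -2  -3  -6  -5  -4
  -2   1]
207 [ 75  73  68  68  67  65  60  56  52  51  50  54  52  59  74  94  97  89
  89 103] [ -3  -2  -1  -1   0  -2  -6 -11 -14 -15 -14  -5   2   7   2  -1  -2  -1
  -1   4]
208 [ 91  86  81  72  69  67  64  60  57  52  53  54  56  63  83  98  97  87
  95 105] [ -2  -2   0  -4  -2  -1  -3  -8 -10 -14 -11  -5   5   7   5   2   1   2
   7  11]
209 [104 102  98  89  82  77  75  71  64  57  54  53  54  66  87  99  94  87
  99 106] [ -2  -2  -1  -2  -2  -3  -2  -3  -8 -13 -12  -8  -1   8  11  10
[... 1614 characters left out ...]
 -2  -1  -1  -1   0   2   8  17
  16   7]
220 [116 108  95  79  67  61  58  57  54  56  73  93  96  88  89 102 105  96
  75  62] [ -2  -6 -12 -19 -16  -9  -6  -8  -9  -6  -3  -1  -3  -2   1   5  11  18
  12   2]
221 [105  97  84  70  60  55  55  51  49  56  81  97  95  85  91 103 102  88
  70  63] [ -2  -2  -7  -9  -7  -4  -5 -12 -10  -8  -1  -1   0  -2  -1   5  11  15
   8   0]
222 [ 86  79  71  61  55  52  49  46  45  62  85  96  89  84  96 101  94  79
  64  66] [ -2  -2  -2  -3  -3  -3  -8 -14 -15  -6  -2  -1  -1  -1  -2   1   5   8
   2   0]
223 [68 65 60 55 52 50 45 45 50 69 88 92 83 86 98 97 85 70 60 71] [ -3  -2  -2  -1  -2  -3 -12 -15 -11  -7  -6  -3  -2  -2  -3  -6  -3   0
  -1   0]
```

Run:
```python
from h import *
c=load('avg9'); a=c['color'].mean(2)
p0,p3=np.array([.4624,.0606,.04]),np.array([.497,-.183,.04])
# also the top view (avg_top): seam line offset along front + side run
for n,c in (('side',c),('top',load('avg_top'))):
    a=cv2.GaussianBlur(c['color'].mean(2).astype(np.float32),(0,0),.5)
    C=np.array([.5676,-.0437]); y=.141; R=np.array([[np.cos(y),-np.sin(y)],[np.sin(y),np.cos(y)]])
    for run in (('front','side') if n=='top' else ('front',)):
        D=[]
        for s in np.linspace(.06,.105,12) if n=='side' else np.linspace(-.1,.1,30) if run=='front' else np.linspace(-.06,.05,20):
            t=np.arange(-6,6.01,.25)/1e3
            q=[(-.0895+k,s) if run=='front' else (s,-.128+k) for k in t]
            uv=np.array([proj(c,(*(C+R@np.array(z)),.04)) for z in q],np.float32)
            if n=='side': uv[:,1]+=1.9
            v=cv2.remap(a,uv[:,:1],uv[:,1:],cv2.INTER_LINEAR).ravel(); w=np.clip(np.median(v)-v,0,None); D.append((w*t).sum()/w.sum()*1e3)
        print(n,run,np.round(D,1),'mean %.2f'%np.median(D))
```

```text
side front [0.9 1.3 2.3 3.6 3.7 3.2 1.6 0.9 0.9 0.7 0.5 0.3] mean 1.08
top front [ 4.1 -4.  -4.  -4.4 -3.8 -3.5 -4.  -4.4 -4.  -4.3 -4.  -4.6 -4.2 -4.6
 -4.3 -4.1 -4.8 -4.  -4.1 -4.4 -3.1 -2.5 -1.3 -0.5  4.   3.6 -2.6 -4.
  0.4 -2.9] mean -4.00
top side [-1.2 -0.5  0.3 -1.2 -0.6 -3.5  3.3  2.8  5.1  4.9  4.4  4.5  4.4  4.2
  4.2  4.2  4.   3.8  3.5  3. ] mean 3.63
```

Run:
```python
from h import *
C=np.array([.5676,-.0437]); y=.141; R=np.array([[np.cos(y),-np.sin(y)],[np.sin(y),np.cos(y)]])
t=np.arange(-20,20.1,1)/1e3
print('off',(t*1e3).astype(int).tolist())
for n,f,run,S in (('top','avg_top','front',np.linspace(.0,.05,20)),('top','avg_top','front',np.linspace(-.11,-.05,20)),('top','avg_top','side',np.linspace(-.06,.0,20)),('top','avg_top','side',np.linspace(0,.06,20)),('side','avg9','front',np.linspace(.07,.1,12)),('side','avg_side','front',np.linspace(-.05,.1,30))):
    c=load(f); a=c['color'].mean(2).astype(np.float32); V=[]
    for s in S:
        q=[(-.0895+k,s) if run=='front' else (s,-.128+k) for k in t]
        uv=np.array([proj(c,(*(C+R@np.array(z)),.04)) for z in q],np.float32)
        if n=='side': uv[:,1]+=1.9
        V.append(cv2.remap(a,uv[:,:1],uv[:,1:],cv2.INTER_LINEAR).ravel())
    print(f,run,np.mean(V,0).round().astype(int).tolist())
```

```text
off [-20, -19, -18, -17, -16, -15, -14, -13, -12, -11, -10, -9, -8, -7, -6, -5, -4, -3, -2, -1, 0, 1, 2, 3, 4, 5, 6, 7, 8, 9, 10, 11, 12, 13, 14, 15, 16, 17, 18, 19, 20]
avg_top front [58, 57, 56, 55, 53, 52, 51, 50, 49, 48, 48, 47, 47, 47, 46, 47, 47, 47, 47, 47, 47, 48, 48, 48, 48, 49, 49, 49, 49, 49, 50, 50, 50, 50, 51, 51, 51, 51, 51, 51, 52]
avg_top front [49, 49, 49, 49, 50, 50, 50, 50, 50, 50, 50, 50, 50, 50, 51, 51, 51, 51, 51, 51, 51, 51, 51, 52, 52, 52, 52, 52, 52, 52, 52, 52, 52, 53, 53, 53, 53, 53, 53, 53, 53]
avg_top side [63, 63, 63, 63, 63, 63, 63, 63, 64, 64, 64, 64, 64, 64, 64, 64, 64, 64, 64, 64, 64, 64, 64, 64, 64, 63, 63, 62, 61, 59, 58, 56, 55, 53, 51, 50, 49, 49, 48, 48, 49]
avg_top side [54, 54, 54, 54, 54, 54, 54, 54, 54, 54, 54, 54, 54, 54, 54, 53, 53, 52, 51, 50, 48, 47, 45, 43, 42, 41, 41, 40, 41, 41, 43, 44, 46, 47, 49, 50, 51, 52, 53, 54, 54]
avg9 front [79, 73, 68, 64, 61, 59, 60, 61, 64, 68, 71, 74, 77, 79, 80, 79, 78, 75, 71, 68, 65, 63, 64, 65, 66, 68, 68, 68, 66, 63, 60, 56, 53, 50, 48, 48, 47, 48, 49, 49, 50]
avg_side front [79, 74, 70, 67, 65, 66, 68, 71, 76, 81, 86, 90, 94, 96, 97, 97, 95, 92, 89, 86, 84, 84, 86, 89, 91, 93, 93, 91, 88, 83, 78, 72, 66, 62, 60, 59, 59, 60, 62, 63, 65]
```

Run:
```python
from h import *
C=np.array([.5676,-.0437]); y=.141; R=np.array([[np.cos(y),-np.sin(y)],[np.sin(y),np.cos(y)]])
t=np.arange(-14,14.1,1)/1e3
print('off',(t*1e3).astype(int).tolist())
c=load('top0'); a=np.mean([load(k)['color'] for k in('top0','top2','top6')],0).mean(2).astype(np.float32)
for run,S in (('front',np.linspace(.05,.11,30)),('front',np.linspace(-.03,.03,30)),('front',np.linspace(-.11,-.05,30)),('side',np.linspace(-.07,-.02,30)),('side',np.linspace(0.02,.07,30))):
    V=[]
    for s in S:
        q=[(-.0895+k,s) if run=='front' else (s,-.128+k) for k in t]
        uv=np.array([proj(c,(*(C+R@np.array(z)),.04)) for z in q],np.float32)
        V.append(cv2.remap(a,uv[:,:1],uv[:,1:],cv2.INTER_LINEAR).ravel())
    print(run,S.mean().round(2),np.mean(V,0).round().astype(int).tolist())
```

```text
off [-14, -13, -12, -11, -10, -9, -8, -7, -6, -5, -4, -3, -2, -1, 0, 1, 2, 3, 4, 5, 6, 7, 8, 9, 10, 11, 12, 13, 14]
front 0.08 [105, 107, 110, 115, 120, 125, 128, 130, 131, 130, 128, 125, 120, 115, 110, 107, 106, 107, 110, 113, 116, 118, 117, 114, 109, 103, 96, 90, 85]
front 0.0 [105, 107, 111, 115, 121, 125, 129, 131, 132, 132, 130, 126, 122, 117, 113, 109, 108, 108, 111, 114, 116, 117, 115, 112, 107, 101, 95, 89, 86]
front -0.08 [104, 107, 111, 116, 121, 126, 129, 132, 133, 132, 131, 127, 123, 119, 114, 111, 110, 110, 113, 116, 119, 120, 119, 116, 111, 104, 98, 92, 88]
side -0.05 [130, 126, 124, 122, 122, 123, 124, 125, 125, 124, 121, 117, 112, 109, 107, 107, 109, 112, 114, 115, 114, 111, 106, 99, 92, 84, 75, 67, 60]
side 0.05 [128, 124, 121, 119, 119, 120, 121, 122, 122, 121, 118, 114, 110, 106, 104, 104, 107, 109, 112, 113, 112, 109, 104, 98, 91, 83, 74, 66, 59]
```

```bash
python3 -m creep '[{"dx":0,"dy":0,"dz":1,"ax":0,"ay":0,"az":0,"gripper":2},{"dx":0,"dy":0,"dz":1,"ax":0,"ay":0,"az":0,"gripper":2},{"dx":0,"dy":0,"dz":1,"ax":0,"ay":0,"az":0,"gripper":2},{"dx":0,"dy":0,"dz":0.8,"ax":0,"ay":0,"az":0,"gripper":2},{"dx":0,"dy":0,"dz":0.5,"ax":0,"ay":0,"az":0,"gripper":2},{"dx":0,"dy":0,"dz":0.3,"ax":0,"ay":0,"az":0,"gripper":2},{"dx":0,"dy":0,"dz":0.3,"ax":0,"ay":0,"az":0,"gripper":2},{"dx":0,"dy":0,"dz":0.2,"ax":0,"ay":0,"az":0,"gripper":2},{"dx":0,"dy":0,"dz":0.2,"ax":0,"ay":0,"az":0,"gripper":2},{"dx":0,"dy":0,"dz":0.1,"ax":0,"ay":0,"az":0,"gripper":2}]'
python3 -m creep '[{"dx":0,"dy":0,"dz":0.1,"ax":0,"ay":0,"az":0,"gripper":2},{"dx":0,"dy":0,"dz":0.1,"ax":0,"ay":0,"az":0,"gripper":2},{"dx":0,"dy":0,"dz":0.1,"ax":0,"ay":0,"az":0,"gripper":2},{"dx":0,"dy":0,"dz":0.1,"ax":0,"ay":0,"az":0,"gripper":2},{"dx":0,"dy":0,"dz":0.1,"ax":0,"ay":0,"az":0,"gripper":2},{"dx":0,"dy":0,"dz":0.1,"ax":0,"ay":0,"az":0,"gripper":2},{"dx":0,"dy":0,"dz":0.1,"ax":0,"ay":0,"az":0,"gripper":2},{"dx":0,"dy":0,"dz":0,"ax":0,"ay":0,"az":0,"gripper":2},{"dx":0,"dy":0,"dz":0,"ax":0,"ay":0,"az":0,"gripper":2},{"dx":0,"dy":0,"dz":0,"ax":0,"ay":0,"az":0,"gripper":2}]'
python3 - <<'E'
from h import *
C=np.array([.5676,-.0437]); y=.141; R=np.array([[np.cos(y),-np.sin(y)],[np.sin(y),np.cos(y)]])
s=st(); print('crate frame',R.T@(s['position'][:2]-C)); go((*(C+R@(-.0895,-.128)),.353),(*(C+R@(.0795,-.128)),.353))
E
```

```text
time_s: 33.58
position: [0.4628, 0.0576, 0.3617]
tool_rot: [[0.461, 0.887, 0.0], [0.887, -0.461, 0.0], [0.0, 0.0, -1.0]]
contact_force: [-0.9, 1.0, -1.3]
width: 0.0257
grasp_force: 46.6
time_s: 34.42
position: [0.4628, 0.0575, 0.3547]
tool_rot: [[0.461, 0.887, 0.0], [0.887, -0.461, 0.0], [0.0, 0.0, -1.0]]
contact_force: [-0.1, 0.1, -1.9]
width: 0.0257
grasp_force: 46.6
t 34.42 pos [0.4628 0.0575 0.3547] yawx 62.52 zax [ 1.e-04  0.e+00 -1.e+00] F [-0.09  0.12 -1.93] w 0.0257 g 46.6 j6 2.17
crate frame [-0.0895721   0.11497572]
t 34.42 pos [0.4628 0.0575 0.3547] yawx 62.52 zax [ 1.e-04  0.e+00 -1.e+00] F [-0.09  0.12 -1.93] w 0.0257 g 46.6 j6 2.17
(np.float64(0.49697645912790456), np.float64(-0.18300744945869712), 0.353) -> cm [-19.76  14.14   0.17]
(np.float64(0.6642992960321511), np.float64(-0.15925732839974455), 0.353) -> cm [ 9.83 13.75  0.  ]
```

```bash
python3 -m creep '[{"dx":0,"dy":0,"dz":0.1,"ax":0,"ay":0,"az":0,"gripper":2},{"dx":0,"dy":0,"dz":0.1,"ax":0,"ay":0,"az":0,"gripper":2},{"dx":-0.205,"dy":0.147,"dz":0,"ax":0,"ay":0,"az":0,"gripper":2},{"dx":-0.205,"dy":0.147,"dz":0,"ax":0,"ay":0,"az":0,"gripper":2},{"dx":-0.205,"dy":0.147,"dz":0,"ax":0,"ay":0,"az":0,"gripper":2},{"dx":-0.205,"dy":0.147,"dz":0,"ax":0,"ay":0,"az":0,"gripper":2},{"dx":-0.205,"dy":0.147,"dz":0,"ax":0,"ay":0,"az":0,"gripper":2},{"dx":-0.205,"dy":0.147,"dz":0,"ax":0,"ay":0,"az":0,"gripper":2},{"dx":-0.205,"dy":0.147,"dz":0,"ax":0,"ay":0,"az":0,"gripper":2},{"dx":-0.205,"dy":0.147,"dz":0,"ax":0,"ay":0,"az":0,"gripper":2}]'
python3 -m creep '[{"dx":-0.205,"dy":0.147,"dz":0,"ax":0,"ay":0,"az":0,"gripper":2},{"dx":-0.205,"dy":0.147,"dz":0,"ax":0,"ay":0,"az":0,"gripper":2},{"dx":-0.205,"dy":0.147,"dz":0,"ax":0,"ay":0,"az":0,"gripper":2},{"dx":-0.205,"dy":0.147,"dz":0,"ax":0,"ay":0,"az":0,"gripper":2},{"dx":-0.205,"dy":0.147,"dz":0,"ax":0,"ay":0,"az":0,"gripper":2},{"dx":-0.205,"dy":0.147,"dz":0,"ax":0,"ay":0,"az":0,"gripper":2},{"dx":-0.205,"dy":0.147,"dz":0,"ax":0,"ay":0,"az":0,"gripper":2},{"dx":-0.205,"dy":0.147,"dz":0,"ax":0,"ay":0,"az":0,"gripper":2},{"dx":-0.205,"dy":0.147,"dz":0,"ax":0,"ay":0,"az":0,"gripper":2},{"dx":-0.205,"dy":0.147,"dz":0,"ax":0,"ay":0,"az":0,"gripper":2}]'
cat >> h.py <<'E'
def cr():
    C=np.array([.5676,-.0437]); y=.141; R=np.array([[np.cos(y),-np.sin(y)],[np.sin(y),np.cos(y)]])
    s=manip.get_state(); print('crate frame',(R.T@(s['position'][:2]-C)).round(4),'tip z %.4f'%(s['position'][2]-.3064),'F',s['contact_force'].round(1)); go((*(C+R@(-.0895,-.128)),.353),(*(C+R@(.0795,-.128)),.353))
E
python3 -c "
from h import *
cr()"
```

```text
time_s: 35.25
position: [0.4657, 0.0373, 0.3527]
tool_rot: [[0.461, 0.887, 0.0], [0.887, -0.461, -0.0], [0.0, 0.0, -1.0]]
contact_force: [0.6, 0.4, -1.0]
width: 0.0254
grasp_force: 46.6
time_s: 36.08
position: [0.4692, 0.0124, 0.3527]
tool_rot: [[0.461, 0.887, 0.0], [0.887, -0.461, 0.0], [0.0, 0.0, -1.0]]
contact_force: [0.2, -0.9, -0.7]
width: 0.0256
grasp_force: 46.6
crate frame [-0.0895  0.0693] tip z 0.0463 F [ 0.2 -0.9 -0.7]
t 36.08 pos [0.4692 0.0124 0.3527] yawx 62.53 zax [ 0.  0. -1.] F [ 0.2  -0.91 -0.66] w 0.0256 g 46.6 j6 2.08
(np.float64(0.49697645912790456), np.float64(-0.18300744945869712), 0.353) -> cm [-16.05  11.48  -0.03]
(np.float64(0.6642992960321511), np.float64(-0.15925732839974455), 0.353) -> cm [ 9.83 13.75  0.  ]
```

```bash
python3 -m creep '[{"dx":-0.205,"dy":0.147,"dz":0,"ax":0,"ay":0,"az":0,"gripper":2},{"dx":-0.205,"dy":0.147,"dz":0,"ax":0,"ay":0,"az":0,"gripper":2},{"dx":-0.205,"dy":0.147,"dz":0,"ax":0,"ay":0,"az":0,"gripper":2},{"dx":-0.205,"dy":0.147,"dz":0,"ax":0,"ay":0,"az":0,"gripper":2},{"dx":-0.205,"dy":0.147,"dz":0,"ax":0,"ay":0,"az":0,"gripper":2},{"dx":-0.205,"dy":0.147,"dz":0,"ax":0,"ay":0,"az":0,"gripper":2},{"dx":-0.205,"dy":0.147,"dz":0,"ax":0,"ay":0,"az":0,"gripper":2},{"dx":-0.205,"dy":0.147,"dz":0,"ax":0,"ay":0,"az":0,"gripper":2},{"dx":-0.205,"dy":0.147,"dz":0,"ax":0,"ay":0,"az":0,"gripper":2},{"dx":-0.205,"dy":0.147,"dz":0,"ax":0,"ay":0,"az":0,"gripper":2}]' | grep force
python3 -m creep '[{"dx":-0.205,"dy":0.147,"dz":0,"ax":0,"ay":0,"az":0,"gripper":2},{"dx":-0.205,"dy":0.147,"dz":0,"ax":0,"ay":0,"az":0,"gripper":2},{"dx":-0.205,"dy":0.147,"dz":0,"ax":0,"ay":0,"az":0,"gripper":2},{"dx":-0.205,"dy":0.147,"dz":0,"ax":0,"ay":0,"az":0,"gripper":2},{"dx":-0.205,"dy":0.147,"dz":0,"ax":0,"ay":0,"az":0,"gripper":2},{"dx":-0.205,"dy":0.147,"dz":0,"ax":0,"ay":0,"az":0,"gripper":2},{"dx":-0.205,"dy":0.147,"dz":0,"ax":0,"ay":0,"az":0,"gripper":2},{"dx":-0.205,"dy":0.147,"dz":0,"ax":0,"ay":0,"az":0,"gripper":2},{"dx":-0.205,"dy":0.147,"dz":0,"ax":0,"ay":0,"az":0,"gripper":2},{"dx":-0.205,"dy":0.147,"dz":0,"ax":0,"ay":0,"az":0,"gripper":2}]' | grep force
python3 -c "
from h import *
cr()"
```

```text
contact_force: [-0.1, -0.1, -1.9]
grasp_force: 46.6
contact_force: [-0.6, -0.9, -0.8]
grasp_force: 46.6
crate frame [-0.0895  0.0189] tip z 0.0463 F [-0.6 -0.9 -0.8]
t 37.75 pos [ 0.4764 -0.0376  0.3527] yawx 62.52 zax [-1.e-04  0.e+00 -1.e+00] F [-0.6  -0.91 -0.83] w 0.0255 g 46.6 j6 1.97
(np.float64(0.49697645912790456), np.float64(-0.18300744945869712), 0.353) -> cm [-11.95   8.54  -0.03]
(np.float64(0.6642992960321511), np.float64(-0.15925732839974455), 0.353) -> cm [ 9.83 13.75 -0.  ]
```

```bash
python3 -m creep '[{"dx":-0.205,"dy":0.147,"dz":0,"ax":0,"ay":0,"az":0,"gripper":2},{"dx":-0.205,"dy":0.147,"dz":0,"ax":0,"ay":0,"az":0,"gripper":2},{"dx":-0.205,"dy":0.147,"dz":0,"ax":0,"ay":0,"az":0,"gripper":2},{"dx":-0.205,"dy":0.147,"dz":0,"ax":0,"ay":0,"az":0,"gripper":2},{"dx":-0.205,"dy":0.147,"dz":0,"ax":0,"ay":0,"az":0,"gripper":2},{"dx":-0.205,"dy":0.147,"dz":0,"ax":0,"ay":0,"az":0,"gripper":2},{"dx":-0.205,"dy":0.147,"dz":0,"ax":0,"ay":0,"az":0,"gripper":2},{"dx":-0.205,"dy":0.147,"dz":0,"ax":0,"ay":0,"az":0,"gripper":2},{"dx":-0.205,"dy":0.147,"dz":0,"ax":0,"ay":0,"az":0,"gripper":2},{"dx":-0.205,"dy":0.147,"dz":0,"ax":0,"ay":0,"az":0,"gripper":2}]' | grep force
python3 -m creep '[{"dx":-0.205,"dy":0.147,"dz":0,"ax":0,"ay":0,"az":0,"gripper":2},{"dx":-0.205,"dy":0.147,"dz":0,"ax":0,"ay":0,"az":0,"gripper":2},{"dx":-0.205,"dy":0.147,"dz":0,"ax":0,"ay":0,"az":0,"gripper":2},{"dx":-0.205,"dy":0.147,"dz":0,"ax":0,"ay":0,"az":0,"gripper":2},{"dx":-0.205,"dy":0.147,"dz":0,"ax":0,"ay":0,"az":0,"gripper":2},{"dx":-0.205,"dy":0.147,"dz":0,"ax":0,"ay":0,"az":0,"gripper":2},{"dx":-0.205,"dy":0.147,"dz":0,"ax":0,"ay":0,"az":0,"gripper":2},{"dx":-0.205,"dy":0.147,"dz":0,"ax":0,"ay":0,"az":0,"gripper":2},{"dx":-0.205,"dy":0.147,"dz":0,"ax":0,"ay":0,"az":0,"gripper":2},{"dx":-0.205,"dy":0.147,"dz":0,"ax":0,"ay":0,"az":0,"gripper":2}]' | grep force
python3 -c "
from h import *
cr()"
```

```text
contact_force: [0.3, 0.2, -1.3]
grasp_force: 46.6
contact_force: [-0.0, 0.3, -2.7]
grasp_force: 46.6
crate frame [-0.0894 -0.0316] tip z 0.0463 F [-0.   0.3 -2.7]
t 39.42 pos [ 0.4836 -0.0875  0.3527] yawx 62.52 zax [ 0. -0. -1.] F [-0.03  0.34 -2.72] w 0.0254 g 46.6 j6 1.87
(np.float64(0.49697645912790456), np.float64(-0.18300744945869712), 0.353) -> cm [-7.85  5.6  -0.03]
(np.float64(0.6642992960321511), np.float64(-0.15925732839974455), 0.353) -> cm [ 9.83 13.75  0.  ]
```

```bash
python3 -m creep '[{"dx":-0.205,"dy":0.147,"dz":0,"ax":0,"ay":0,"az":0,"gripper":2},{"dx":-0.205,"dy":0.147,"dz":0,"ax":0,"ay":0,"az":0,"gripper":2},{"dx":-0.205,"dy":0.147,"dz":0,"ax":0,"ay":0,"az":0,"gripper":2},{"dx":-0.205,"dy":0.147,"dz":0,"ax":0,"ay":0,"az":0,"gripper":2},{"dx":-0.205,"dy":0.147,"dz":0,"ax":0,"ay":0,"az":0,"gripper":2},{"dx":-0.205,"dy":0.147,"dz":0,"ax":0,"ay":0,"az":0,"gripper":2},{"dx":-0.205,"dy":0.147,"dz":0,"ax":0,"ay":0,"az":0,"gripper":2},{"dx":-0.205,"dy":0.147,"dz":0,"ax":0,"ay":0,"az":0,"gripper":2},{"dx":-0.205,"dy":0.147,"dz":0,"ax":0,"ay":0,"az":0,"gripper":2},{"dx":-0.205,"dy":0.147,"dz":0,"ax":0,"ay":0,"az":0,"gripper":2}]' | grep force
python3 -m creep '[{"dx":-0.205,"dy":0.147,"dz":0,"ax":0,"ay":0,"az":0,"gripper":2},{"dx":-0.205,"dy":0.147,"dz":0,"ax":0,"ay":0,"az":0,"gripper":2},{"dx":-0.205,"dy":0.147,"dz":0,"ax":0,"ay":0,"az":0,"gripper":2},{"dx":-0.205,"dy":0.147,"dz":0,"ax":0,"ay":0,"az":0,"gripper":2},{"dx":-0.205,"dy":0.147,"dz":0,"ax":0,"ay":0,"az":0,"gripper":2},{"dx":-0.205,"dy":0.147,"dz":0,"ax":0,"ay":0,"az":0,"gripper":2},{"dx":-0.205,"dy":0.147,"dz":0,"ax":0,"ay":0,"az":0,"gripper":2},{"dx":-0.205,"dy":0.147,"dz":0,"ax":0,"ay":0,"az":0,"gripper":2},{"dx":-0.205,"dy":0.147,"dz":0,"ax":0,"ay":0,"az":0,"gripper":2},{"dx":-0.205,"dy":0.147,"dz":0,"ax":0,"ay":0,"az":0,"gripper":2}]' | grep force
python3 -m creep '[{"dx":-0.205,"dy":0.147,"dz":0,"ax":0,"ay":0,"az":0,"gripper":2},{"dx":-0.205,"dy":0.147,"dz":0,"ax":0,"ay":0,"az":0,"gripper":2},{"dx":-0.205,"dy":0.147,"dz":0,"ax":0,"ay":0,"az":0,"gripper":2},{"dx":-0.205,"dy":0.147,"dz":0,"ax":0,"ay":0,"az":0,"gripper":2},{"dx":-0.205,"dy":0.147,"dz":0,"ax":0,"ay":0,"az":0,"gripper":2},{"dx":-0.205,"dy":0.147,"dz":0,"ax":0,"ay":0,"az":0,"gripper":2},{"dx":-0.205,"dy":0.147,"dz":0,"ax":0,"ay":0,"az":0,"gripper":2},{"dx":-0.205,"dy":0.147,"dz":0,"ax":0,"ay":0,"az":0,"gripper":2},{"dx":-0.205,"dy":0.147,"dz":0,"ax":0,"ay":0,"az":0,"gripper":2},{"dx":-0.205,"dy":0.147,"dz":0,"ax":0,"ay":0,"az":0,"gripper":2}]' | grep force
python3 -c "
from h import *
cr()
t=snap('top','top10')"
```

```text
contact_force: [-0.1, -0.6, -1.8]
grasp_force: 46.6
contact_force: [0.4, -0.2, -1.7]
grasp_force: 46.6
contact_force: [-0.2, 0.1, -2.1]
grasp_force: 46.6
crate frame [-0.0892 -0.1072] tip z 0.0463 F [-0.2  0.1 -2.1]
t 41.92 pos [ 0.4943 -0.1624  0.3527] yawx 62.52 zax [-0.e+00  1.e-04 -1.e+00] F [-0.25  0.07 -2.13] w 0.0253 g 46.6 j6 1.73
(np.float64(0.49697645912790456), np.float64(-0.18300744945869712), 0.353) -> cm [-1.7   1.19 -0.03]
(np.float64(0.6642992960321511), np.float64(-0.15925732839974455), 0.353) -> cm [ 9.83 13.75 -0.  ]
```

```bash
python3 -m creep '[{"dx":-0.205,"dy":0.147,"dz":0,"ax":0,"ay":0,"az":0,"gripper":2},{"dx":-0.205,"dy":0.147,"dz":0,"ax":0,"ay":0,"az":0,"gripper":2},{"dx":-0.205,"dy":0.147,"dz":0,"ax":0,"ay":0,"az":0,"gripper":2},{"dx":-0.205,"dy":0.147,"dz":0,"ax":0,"ay":0,"az":0,"gripper":2},{"dx":-0.205,"dy":0.147,"dz":0,"ax":0,"ay":0,"az":0,"gripper":2},{"dx":-0.205,"dy":0.147,"dz":0,"ax":0,"ay":0,"az":0,"gripper":2},{"dx":-0.205,"dy":0.147,"dz":0,"ax":0,"ay":0,"az":0,"gripper":2},{"dx":-0.205,"dy":0.147,"dz":0,"ax":0,"ay":0,"az":0,"gripper":2},{"dx":0,"dy":0,"dz":0,"ax":0,"ay":0,"az":0,"gripper":2},{"dx":0,"dy":0,"dz":0,"ax":0,"ay":0,"az":0,"gripper":2}]' | grep force
python3 -m creep '[{"dx":0.147,"dy":0.205,"dz":0,"ax":0,"ay":0,"az":0,"gripper":2},{"dx":0.147,"dy":0.205,"dz":0,"ax":0,"ay":0,"az":0,"gripper":2},{"dx":0.147,"dy":0.205,"dz":0,"ax":0,"ay":0,"az":0,"gripper":2},{"dx":0.147,"dy":0.205,"dz":0,"ax":0,"ay":0,"az":0,"gripper":2},{"dx":0.147,"dy":0.205,"dz":0,"ax":0,"ay":0,"az":0,"gripper":2},{"dx":0.147,"dy":0.205,"dz":0,"ax":0,"ay":0,"az":0,"gripper":2},{"dx":0.147,"dy":0.205,"dz":0,"ax":0,"ay":0,"az":0,"gripper":2},{"dx":0.147,"dy":0.205,"dz":0,"ax":0,"ay":0,"az":0,"gripper":2},{"dx":0.147,"dy":0.205,"dz":0,"ax":0,"ay":0,"az":0,"gripper":2},{"dx":0.147,"dy":0.205,"dz":0,"ax":0,"ay":0,"az":0,"gripper":2}]' | grep force
python3 -c "
from h import *
cr()"
```

```text
contact_force: [-0.3, -0.0, -1.7]
grasp_force: 46.6
contact_force: [-0.4, -0.3, -1.6]
grasp_force: 46.6
crate frame [-0.0637 -0.1271] tip z 0.0463 F [-0.4 -0.3 -1.6]
t 43.63 pos [ 0.5224 -0.1785  0.3527] yawx 62.53 zax [ 0.  0. -1.] F [-0.37 -0.29 -1.61] w 0.0257 g 46.6 j6 1.72
(np.float64(0.49697645912790456), np.float64(-0.18300744945869712), 0.353) -> cm [-1.57 -2.05 -0.03]
(np.float64(0.6642992960321511), np.float64(-0.15925732839974455), 0.353) -> cm [ 9.83 13.75  0.  ]
```

```bash
python3 -m creep '[{"dx":0.145,"dy":0.205,"dz":0,"ax":0,"ay":0,"az":0,"gripper":2},{"dx":0.145,"dy":0.205,"dz":0,"ax":0,"ay":0,"az":0,"gripper":2},{"dx":0.145,"dy":0.205,"dz":0,"ax":0,"ay":0,"az":0,"gripper":2},{"dx":0.145,"dy":0.205,"dz":0,"ax":0,"ay":0,"az":0,"gripper":2},{"dx":0.145,"dy":0.205,"dz":0,"ax":0,"ay":0,"az":0,"gripper":2},{"dx":0.145,"dy":0.205,"dz":0,"ax":0,"ay":0,"az":0,"gripper":2},{"dx":0.145,"dy":0.205,"dz":0,"ax":0,"ay":0,"az":0,"gripper":2},{"dx":0.145,"dy":0.205,"dz":0,"ax":0,"ay":0,"az":0,"gripper":2},{"dx":0.145,"dy":0.205,"dz":0,"ax":0,"ay":0,"az":0,"gripper":2},{"dx":0.145,"dy":0.205,"dz":0,"ax":0,"ay":0,"az":0,"gripper":2}]' | grep force
python3 -m creep '[{"dx":0.145,"dy":0.205,"dz":0,"ax":0,"ay":0,"az":0,"gripper":2},{"dx":0.145,"dy":0.205,"dz":0,"ax":0,"ay":0,"az":0,"gripper":2},{"dx":0.145,"dy":0.205,"dz":0,"ax":0,"ay":0,"az":0,"gripper":2},{"dx":0.145,"dy":0.205,"dz":0,"ax":0,"ay":0,"az":0,"gripper":2},{"dx":0.145,"dy":0.205,"dz":0,"ax":0,"ay":0,"az":0,"gripper":2},{"dx":0.145,"dy":0.205,"dz":0,"ax":0,"ay":0,"az":0,"gripper":2},{"dx":0.145,"dy":0.205,"dz":0,"ax":0,"ay":0,"az":0,"gripper":2},{"dx":0.145,"dy":0.205,"dz":0,"ax":0,"ay":0,"az":0,"gripper":2},{"dx":0.145,"dy":0.205,"dz":0,"ax":0,"ay":0,"az":0,"gripper":2},{"dx":0.145,"dy":0.205,"dz":0,"ax":0,"ay":0,"az":0,"gripper":2}]' | grep force
python3 -c "
from h import *
cr()"
```

```text
contact_force: [-0.3, 0.4, -1.4]
grasp_force: 46.6
contact_force: [-0.4, -1.0, -1.1]
grasp_force: 46.6
crate frame [-0.0135 -0.1274] tip z 0.0463 F [-0.4 -1.  -1.1]
t 45.30 pos [ 0.5721 -0.1717  0.3527] yawx 62.52 zax [ 0. -0. -1.] F [-0.37 -1.   -1.13] w 0.0253 g 46.6 j6 1.76
(np.float64(0.49697645912790456), np.float64(-0.18300744945869712), 0.353) -> cm [-4.47 -6.14 -0.03]
(np.float64(0.6642992960321511), np.float64(-0.15925732839974455), 0.353) -> cm [ 9.83 13.75  0.  ]
```

```bash
python3 -m creep '[{"dx":0.145,"dy":0.205,"dz":0,"ax":0,"ay":0,"az":0,"gripper":2},{"dx":0.145,"dy":0.205,"dz":0,"ax":0,"ay":0,"az":0,"gripper":2},{"dx":0.145,"dy":0.205,"dz":0,"ax":0,"ay":0,"az":0,"gripper":2},{"dx":0.145,"dy":0.205,"dz":0,"ax":0,"ay":0,"az":0,"gripper":2},{"dx":0.145,"dy":0.205,"dz":0,"ax":0,"ay":0,"az":0,"gripper":2},{"dx":0.145,"dy":0.205,"dz":0,"ax":0,"ay":0,"az":0,"gripper":2},{"dx":0.145,"dy":0.205,"dz":0,"ax":0,"ay":0,"az":0,"gripper":2},{"dx":0.145,"dy":0.205,"dz":0,"ax":0,"ay":0,"az":0,"gripper":2},{"dx":0.145,"dy":0.205,"dz":0,"ax":0,"ay":0,"az":0,"gripper":2},{"dx":0.145,"dy":0.205,"dz":0,"ax":0,"ay":0,"az":0,"gripper":2}]' | grep force
python3 -m creep '[{"dx":0.145,"dy":0.205,"dz":0,"ax":0,"ay":0,"az":0,"gripper":2},{"dx":0.145,"dy":0.205,"dz":0,"ax":0,"ay":0,"az":0,"gripper":2},{"dx":0.145,"dy":0.205,"dz":0,"ax":0,"ay":0,"az":0,"gripper":2},{"dx":0.145,"dy":0.205,"dz":0,"ax":0,"ay":0,"az":0,"gripper":2},{"dx":0.145,"dy":0.205,"dz":0,"ax":0,"ay":0,"az":0,"gripper":2},{"dx":0.145,"dy":0.205,"dz":0,"ax":0,"ay":0,"az":0,"gripper":2},{"dx":0.145,"dy":0.205,"dz":0,"ax":0,"ay":0,"az":0,"gripper":2},{"dx":0.145,"dy":0.205,"dz":0,"ax":0,"ay":0,"az":0,"gripper":2},{"dx":0.145,"dy":0.205,"dz":0,"ax":0,"ay":0,"az":0,"gripper":2},{"dx":0.145,"dy":0.205,"dz":0,"ax":0,"ay":0,"az":0,"gripper":2}]' | grep force
python3 -c "
from h import *
cr()"
```

```text
contact_force: [-0.1, -0.1, -1.5]
grasp_force: 46.6
contact_force: [0.2, -0.0, -0.3]
grasp_force: 46.6
crate frame [ 0.0367 -0.1276] tip z 0.0463 F [ 0.2 -0.  -0.3]
t 46.97 pos [ 0.6219 -0.1649  0.3527] yawx 62.53 zax [-0.  0. -1.] F [ 0.23 -0.04 -0.34] w 0.0253 g 46.6 j6 1.79
(np.float64(0.49697645912790456), np.float64(-0.18300744945869712), 0.353) -> cm [ -7.37 -10.24  -0.03]
(np.float64(0.6642992960321511), np.float64(-0.15925732839974455), 0.353) -> cm [ 9.83 13.75 -0.  ]
```

```bash
python3 -m creep '[{"dx":0.145,"dy":0.205,"dz":0,"ax":0,"ay":0,"az":0,"gripper":2},{"dx":0.145,"dy":0.205,"dz":0,"ax":0,"ay":0,"az":0,"gripper":2},{"dx":0.145,"dy":0.205,"dz":0,"ax":0,"ay":0,"az":0,"gripper":2},{"dx":0.145,"dy":0.205,"dz":0,"ax":0,"ay":0,"az":0,"gripper":2},{"dx":0.145,"dy":0.205,"dz":0,"ax":0,"ay":0,"az":0,"gripper":2},{"dx":0.145,"dy":0.205,"dz":0,"ax":0,"ay":0,"az":0,"gripper":2},{"dx":0.145,"dy":0.205,"dz":0,"ax":0,"ay":0,"az":0,"gripper":2},{"dx":0.145,"dy":0.205,"dz":0,"ax":0,"ay":0,"az":0,"gripper":2},{"dx":0.145,"dy":0.205,"dz":0,"ax":0,"ay":0,"az":0,"gripper":2},{"dx":0.145,"dy":0.205,"dz":0,"ax":0,"ay":0,"az":0,"gripper":2}]' | grep force
python3 -m creep '[{"dx":0.145,"dy":0.205,"dz":0,"ax":0,"ay":0,"az":0,"gripper":2},{"dx":0.145,"dy":0.205,"dz":0,"ax":0,"ay":0,"az":0,"gripper":2},{"dx":0.145,"dy":0.205,"dz":0,"ax":0,"ay":0,"az":0,"gripper":2},{"dx":0.145,"dy":0.205,"dz":0,"ax":0,"ay":0,"az":0,"gripper":2},{"dx":0.145,"dy":0.205,"dz":0,"ax":0,"ay":0,"az":0,"gripper":2},{"dx":0.145,"dy":0.205,"dz":0,"ax":0,"ay":0,"az":0,"gripper":2},{"dx":0.145,"dy":0.205,"dz":0,"ax":0,"ay":0,"az":0,"gripper":2},{"dx":0,"dy":0,"dz":0,"ax":0,"ay":0,"az":0,"gripper":2},{"dx":0,"dy":0,"dz":0,"ax":0,"ay":0,"az":0,"gripper":2},{"dx":0,"dy":0,"dz":0,"ax":0,"ay":0,"az":0,"gripper":2}]' | grep force
python3 -c "
from h import *
cr()"
python3 -m creep '[{"dx":0,"dy":0,"dz":-0.2,"ax":0,"ay":0,"az":0,"gripper":2},{"dx":0,"dy":0,"dz":-0.3,"ax":0,"ay":0,"az":0,"gripper":2},{"dx":0,"dy":0,"dz":-0.4,"ax":0,"ay":0,"az":0,"gripper":2},{"dx":0,"dy":0,"dz":-0.5,"ax":0,"ay":0,"az":0,"gripper":2},{"dx":0,"dy":0,"dz":-0.9,"ax":0,"ay":0,"az":0,"gripper":2},{"dx":0,"dy":0,"dz":-1.2,"ax":0,"ay":0,"az":0,"gripper":2},{"dx":0,"dy":0,"dz":-1.2,"ax":0,"ay":0,"az":0,"gripper":2},{"dx":0,"dy":0,"dz":-1,"ax":0,"ay":0,"az":0,"gripper":2},{"dx":0,"dy":0,"dz":-0.7,"ax":0,"ay":0,"az":0,"gripper":2},{"dx":0,"dy":0,"dz":-0.3,"ax":0,"ay":0,"az":0,"gripper":2}]' | grep pos
python3 -c "
from h import *
go((.4595,-.3713,.42),(.4595,-.3713,.3244))"
```

```text
contact_force: [-0.5, 0.9, -1.3]
grasp_force: 46.6
contact_force: [-0.3, -0.3, -1.8]
grasp_force: 46.6
crate frame [ 0.0791 -0.1278] tip z 0.0463 F [-0.3 -0.3 -1.8]
t 48.63 pos [ 0.6639 -0.1591  0.3527] yawx 62.53 zax [-0. -0. -1.] F [-0.3  -0.29 -1.82] w 0.0252 g 46.6 j6 1.82
(np.float64(0.49697645912790456), np.float64(-0.18300744945869712), 0.353) -> cm [ -9.82 -13.71  -0.03]
(np.float64(0.6642992960321511), np.float64(-0.15925732839974455), 0.353) -> cm [ 9.83 13.75 -0.  ]
position: [0.664, -0.1592, 0.4214]
t 49.47 pos [ 0.664  -0.1592  0.4214] yawx 62.53 zax [ 1.8e-03 -4.0e-04 -1.0e+00] F [-0.68 -0.52 -0.98] w 0.0257 g 46.6 j6 1.82
(0.4595, -0.3713, 0.42) -> cm [-28.26  -8.36   0.11]
(0.4595, -0.3713, 0.3244) -> cm [-0.   -0.02  9.56]
```

```bash
python3 -m creep '[{"dx":-1.5,"dy":-0.44,"dz":0,"ax":0,"ay":0,"az":0,"gripper":2},{"dx":-2.3,"dy":-0.68,"dz":0,"ax":0,"ay":0,"az":0,"gripper":2},{"dx":-2.3,"dy":-0.68,"dz":0,"ax":0,"ay":0,"az":0,"gripper":2},{"dx":-2.3,"dy":-0.68,"dz":0,"ax":0,"ay":0,"az":0,"gripper":2},{"dx":-2.3,"dy":-0.68,"dz":0,"ax":0,"ay":0,"az":0,"gripper":2},{"dx":-2.3,"dy":-0.68,"dz":0,"ax":0,"ay":0,"az":0,"gripper":2},{"dx":-2.3,"dy":-0.68,"dz":0,"ax":0,"ay":0,"az":0,"gripper":2},{"dx":-2.3,"dy":-0.68,"dz":0,"ax":0,"ay":0,"az":0,"gripper":2},{"dx":-2.3,"dy":-0.68,"dz":0,"ax":0,"ay":0,"az":0,"gripper":2},{"dx":-2.3,"dy":-0.68,"dz":0,"ax":0,"ay":0,"az":0,"gripper":2}]' | grep pos
python3 -m creep '[{"dx":-2.3,"dy":-0.68,"dz":0,"ax":0,"ay":0,"az":0,"gripper":2},{"dx":-2.3,"dy":-0.68,"dz":0,"ax":0,"ay":0,"az":0,"gripper":2},{"dx":-1,"dy":-0.3,"dz":0,"ax":0,"ay":0,"az":0,"gripper":2},{"dx":-0.46,"dy":-0.14,"dz":0,"ax":0,"ay":0,"az":0,"gripper":2},{"dx":0,"dy":0,"dz":0,"ax":0,"ay":0,"az":0,"gripper":2},{"dx":0,"dy":0,"dz":0,"ax":0,"ay":0,"az":0,"gripper":2},{"dx":0,"dy":0,"dz":0,"ax":0,"ay":0,"az":0,"gripper":2},{"dx":0,"dy":0,"dz":0,"ax":0,"ay":0,"az":0,"gripper":2},{"dx":0,"dy":0,"dz":0,"ax":0,"ay":0,"az":0,"gripper":2},{"dx":0,"dy":0,"dz":0,"ax":0,"ay":0,"az":0,"gripper":2}]' | grep pos
python3 - <<'E'
from h import *
go((.4595,-.3713,.42),(.4595,-.3713,.3244))
s=snap('side','side11')
i=cv2.imread('pics/side11.png')[70:180,280:370]
cv2.imwrite('pics/c10.png',cv2.resize(cv2.convertScaleAbs(i,alpha=1.5),None,fx=5,fy=5,interpolation=cv2.INTER_CUBIC))
E
```

```text
position: [0.5023, -0.3265, 0.4197]
position: [0.4598, -0.3709, 0.4196]
t 51.13 pos [ 0.4598 -0.3709  0.4196] yawx 62.57 zax [-1.e-04  1.e-04 -1.e+00] F [ 0.75 -0.29 -1.8 ] w 0.0258 g 46.7 j6 1.37
(0.4595, -0.3713, 0.42) -> cm [-0.05 -0.   -0.04]
(0.4595, -0.3713, 0.3244) -> cm [-0.    0.    9.56]
```

View pics/c10.png

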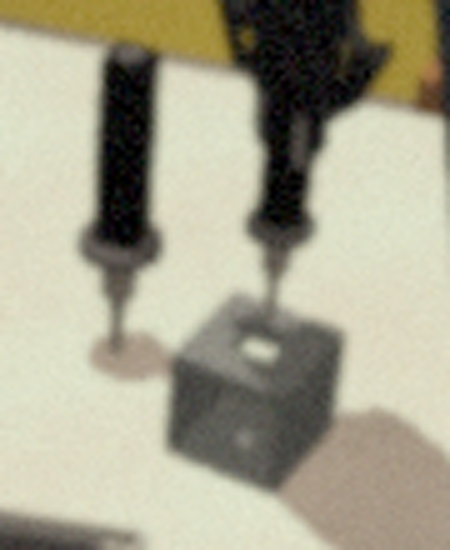

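Run:
```python
from h import *
s=load('side11')
print(onz(s,332.6,138,.088),onz(s,333.6,132,.1132), proj(s,(.4598,-.3709,.1132)))
t=load('top9'); a=t['color'].mean(2)[222:242,380:404]
# hole in top view: bright table through hole; centroid of bright patch on plate
i=t['color'][205:253,370:420,::-1].astype(np.uint8); j=s['color'][120:150,318:348,::-1].astype(np.uint8)
print(a.round().astype(int))
```

```text
[ 0.46004617 -0.37360023  0.088     ] [ 0.45914254 -0.37464481  0.1132    ] (np.float64(333.0947035461827), np.float64(132.56401012179748))
[[ 67  65  59  68  81  93  96  96  97  97  99  98  97  97  96  96  98  96
   93  95  97  97  96  94]
 [ 65  62  64  67  84  93  97 100  96  98  98  98  94  94  94  91  93  89
   95  95  94  97  97  99]
 [ 66  62  61  70  91  96  98  97  96  97  97 101  98  91  85  82  81  86
   89  89  91  92  95  94]
 [ 63  57  61  73  92  97  97  97  98  98  98  97  94  88  75  69  70  71
   74  75  82  87  91  90]
 [ 65  61  64  81  91  99  98  98  97  97  95  96  91  80  70  67  63  67
   63  66  72  72  73  85]
 [ 66  59  67  82  94  98 100  97  99  99  98  98  90  79  69  69  63  66
   64  63  60  65  65  75]
 [ 63  62  64  83  95  97  98  97 101  96  99  96  92  82  68  65  62  64
   66  62  62  64  59  79]
 [ 67  63  72  89  97  95  97  99  96  95  97  96  87  76  67  65  65  65
   62  64  62  59  62  80]
 [ 62  63  73  92  95  98  98  98  98  94  98  95  89  79  74  68  63  62
   65  61  64  61  64  83]
 [ 60  63  76  91  96  97  98  96  94  98  96  96  
[... 360 characters left out ...]
70  91  97 101  99 100  97  95  98  95  99  96  98  90  87  86  86
   83  80  77  77  85  96]
 [ 63  79  89  98  99  96  96  97  95  98  97  97  96  97  94  95  95  95
   92  93  90  88  93  99]
 [ 67  80  92 100  99  99  99 100  98  98 100  99  96  97  95  98  97  94
   97  97  99  92  95  96]
 [ 69  82  95  97 100  97  97  99  98  98  98  98  94  98 100  97  94  95
   95  97  97  97  99  93]
 [ 70  86  96  97  96  96  99  98  99  98  96  97  98  99  97  97  99  99
   95  97  94  93  97  95]
 [ 68  81  96  96  97  99  97  99  95  96  98  96  98 100  98  97  99  98
   98  97  96  99  93  93]
 [ 61  75  83  90  88  90  95  96  94  94  96  96  99  94  96  99  99  97
   95  96  95  97  97  97]]
```

```bash
python3 -m creep '[{"dx":0,"dy":0,"dz":0.3,"ax":0,"ay":0,"az":0,"gripper":2},{"dx":0,"dy":0,"dz":0.4,"ax":0,"ay":0,"az":0,"gripper":2},{"dx":0,"dy":0,"dz":0.4,"ax":0,"ay":0,"az":0,"gripper":2},{"dx":0,"dy":0,"dz":0.4,"ax":0,"ay":0,"az":0,"gripper":2},{"dx":0,"dy":0,"dz":0.4,"ax":0,"ay":0,"az":0,"gripper":2},{"dx":0,"dy":0,"dz":0.4,"ax":0,"ay":0,"az":0,"gripper":2},{"dx":0,"dy":0,"dz":0.4,"ax":0,"ay":0,"az":0,"gripper":2},{"dx":0,"dy":0,"dz":0.4,"ax":0,"ay":0,"az":0,"gripper":2},{"dx":0,"dy":0,"dz":0.4,"ax":0,"ay":0,"az":0,"gripper":2},{"dx":0,"dy":0,"dz":0.4,"ax":0,"ay":0,"az":0,"gripper":2}]' | egrep 'pos|contact'
python3 -m creep '[{"dx":0,"dy":0,"dz":0.4,"ax":0,"ay":0,"az":0,"gripper":2},{"dx":0,"dy":0,"dz":0.4,"ax":0,"ay":0,"az":0,"gripper":2},{"dx":0,"dy":0,"dz":0.4,"ax":0,"ay":0,"az":0,"gripper":2},{"dx":0,"dy":0,"dz":0.4,"ax":0,"ay":0,"az":0,"gripper":2},{"dx":0,"dy":0,"dz":0.4,"ax":0,"ay":0,"az":0,"gripper":2},{"dx":0,"dy":0,"dz":0.4,"ax":0,"ay":0,"az":0,"gripper":2},{"dx":0,"dy":0,"dz":0.4,"ax":0,"ay":0,"az":0,"gripper":2},{"dx":0,"dy":0,"dz":0.4,"ax":0,"ay":0,"az":0,"gripper":2},{"dx":0,"dy":0,"dz":0.4,"ax":0,"ay":0,"az":0,"gripper":2},{"dx":0,"dy":0,"dz":0,"ax":0,"ay":0,"az":0,"gripper":2}]' | egrep 'pos|contact'
```

```text
position: [0.4593, -0.3713, 0.3803]
contact_force: [0.3, 0.2, -1.0]
position: [0.4597, -0.3714, 0.3442]
contact_force: [5.1, -2.4, -5.1]
```

```bash
python3 -m creep '[{"dx":0,"dy":0.1,"dz":0,"ax":0,"ay":0,"az":0,"gripper":2},{"dx":0,"dy":0.1,"dz":0,"ax":0,"ay":0,"az":0,"gripper":2},{"dx":0,"dy":0,"dz":0,"ax":0,"ay":0,"az":0,"gripper":2},{"dx":0,"dy":0,"dz":0,"ax":0,"ay":0,"az":0,"gripper":2},{"dx":0,"dy":0,"dz":0,"ax":0,"ay":0,"az":0,"gripper":2},{"dx":0,"dy":0,"dz":0,"ax":0,"ay":0,"az":0,"gripper":2},{"dx":0,"dy":0,"dz":0,"ax":0,"ay":0,"az":0,"gripper":2},{"dx":0,"dy":0,"dz":0,"ax":0,"ay":0,"az":0,"gripper":2},{"dx":0,"dy":0,"dz":0,"ax":0,"ay":0,"az":0,"gripper":2},{"dx":0,"dy":0,"dz":0,"ax":0,"ay":0,"az":0,"gripper":2}]' | egrep 'pos|contact'
```

```text
position: [0.4611, -0.3722, 0.3447]
contact_force: [0.2, 0.0, -1.7]
```

```bash
python3 -m creep '[{"dx":0,"dy":0.1,"dz":0.2,"ax":0,"ay":0,"az":0,"gripper":2},{"dx":0,"dy":0,"dz":0.3,"ax":0,"ay":0,"az":0,"gripper":2},{"dx":0,"dy":0,"dz":0.3,"ax":0,"ay":0,"az":0,"gripper":2},{"dx":0,"dy":0,"dz":0.3,"ax":0,"ay":0,"az":0,"gripper":2},{"dx":0,"dy":0,"dz":0.3,"ax":0,"ay":0,"az":0,"gripper":2},{"dx":0,"dy":0,"dz":0.3,"ax":0,"ay":0,"az":0,"gripper":2},{"dx":0,"dy":0,"dz":0.15,"ax":0,"ay":0,"az":0,"gripper":2},{"dx":0,"dy":0,"dz":0.1,"ax":0,"ay":0,"az":0,"gripper":2},{"dx":0,"dy":0,"dz":0,"ax":0,"ay":0,"az":0,"gripper":2},{"dx":0,"dy":0,"dz":0,"ax":0,"ay":0,"az":0,"gripper":2}]' | egrep 'pos|contact'
```

```text
position: [0.462, -0.3727, 0.3253]
contact_force: [0.3, -0.1, -1.7]
```

```bash
python3 -m creep '[{"dx":0,"dy":0,"dz":0.05,"ax":0,"ay":0,"az":0,"gripper":2},{"dx":0,"dy":0,"dz":0.05,"ax":0,"ay":0,"az":0,"gripper":2},{"dx":0,"dy":0,"dz":0.05,"ax":0,"ay":0,"az":0,"gripper":2},{"dx":0,"dy":0,"dz":0,"ax":0,"ay":0,"az":0,"gripper":2},{"dx":0,"dy":0,"dz":0,"ax":0,"ay":0,"az":0,"gripper":2},{"dx":0,"dy":0,"dz":0,"ax":0,"ay":0,"az":0,"gripper":2},{"dx":0,"dy":0,"dz":0,"ax":0,"ay":0,"az":0,"gripper":2},{"dx":0,"dy":0,"dz":0,"ax":0,"ay":0,"az":0,"gripper":2},{"dx":0,"dy":0,"dz":0,"ax":0,"ay":0,"az":0,"gripper":2},{"dx":0,"dy":0,"dz":0,"ax":0,"ay":0,"az":0,"gripper":2}]' | egrep 'pos|contact'
```

```text
position: [0.4622, -0.3727, 0.3239]
contact_force: [2.1, 0.6, 5.5]
```

Seated (upward 5.5 N). Open gently and rise.

```bash
python3 -m creep '[{"dx":0,"dy":0,"dz":-0.05,"ax":0,"ay":0,"az":0,"gripper":2.6},{"dx":0,"dy":0,"dz":0,"ax":0,"ay":0,"az":0,"gripper":3},{"dx":0,"dy":0,"dz":0,"ax":0,"ay":0,"az":0,"gripper":3.5},{"dx":0,"dy":0,"dz":0,"ax":0,"ay":0,"az":0,"gripper":4.2},{"dx":0,"dy":0,"dz":0,"ax":0,"ay":0,"az":0,"gripper":5},{"dx":0,"dy":0,"dz":0,"ax":0,"ay":0,"az":0,"gripper":6},{"dx":0,"dy":0,"dz":0,"ax":0,"ay":0,"az":0,"gripper":6},{"dx":0,"dy":0,"dz":0,"ax":0,"ay":0,"az":0,"gripper":6},{"dx":0,"dy":0,"dz":0,"ax":0,"ay":0,"az":0,"gripper":6},{"dx":0,"dy":0,"dz":-0.5,"ax":0,"ay":0,"az":0,"gripper":6}]' | egrep 'pos|contact|width'
python3 -m creep '[{"dx":0,"dy":0,"dz":-1,"ax":0,"ay":0,"az":0,"gripper":6},{"dx":0,"dy":0,"dz":-1.2,"ax":0,"ay":0,"az":0,"gripper":6},{"dx":0,"dy":0,"dz":-1.2,"ax":0,"ay":0,"az":0,"gripper":6},{"dx":0,"dy":0,"dz":-1.2,"ax":0,"ay":0,"az":0,"gripper":6},{"dx":0,"dy":0,"dz":-1.2,"ax":0,"ay":0,"az":0,"gripper":6},{"dx":0,"dy":0,"dz":-1.2,"ax":0,"ay":0,"az":0,"gripper":6},{"dx":0,"dy":0,"dz":-1.2,"ax":0,"ay":0,"az":0,"gripper":6},{"dx":0,"dy":0,"dz":-1,"ax":0,"ay":0,"az":0,"gripper":6},{"dx":0,"dy":0,"dz":-0.5,"ax":0,"ay":0,"az":0,"gripper":6},{"dx":0,"dy":0,"dz":0,"ax":0,"ay":0,"az":0,"gripper":6}]' | egrep 'pos|contact|width'
python3 -m creep '[{"dx":2.5,"dy":-2,"dz":0,"ax":0,"ay":0,"az":0,"gripper":6},{"dx":2.5,"dy":-2,"dz":0,"ax":0,"ay":0,"az":0,"gripper":6},{"dx":2.5,"dy":-2,"dz":0,"ax":0,"ay":0,"az":0,"gripper":6},{"dx":2.5,"dy":-2,"dz":0,"ax":0,"ay":0,"az":0,"gripper":6},{"dx":2.5,"dy":-2,"dz":0,"ax":0,"ay":0,"az":0,"gripper":6},{"dx":2.5,"dy":-2,"dz":0,"ax":0,"ay":0,"az":0,"gripper":6},{"dx":0,"dy":0,"dz":0,"ax":0,"ay":0,"az":0,"gripper":6},{"dx":0,"dy":0,"dz":0,"ax":0,"ay":0,"az":0,"gripper":6},{"dx":0,"dy":0,"dz":0,"ax":0,"ay":0,"az":0,"gripper":6},{"dx":0,"dy":0,"dz":0,"ax":0,"ay":0,"az":0,"gripper":6}]' | egrep 'pos|contact|width'
python3 - <<'E'
from h import *
s=snap('side','side12')
i=cv2.imread('pics/side12.png')[60:260,190:380]
cv2.imwrite('pics/c11.png',cv2.resize(cv2.convertScaleAbs(i,alpha=1.5),None,fx=3,fy=3,interpolation=cv2.INTER_CUBIC))
E
```

```text
position: [0.4618, -0.3725, 0.3286]
contact_force: [-0.1, -0.3, 0.1]
width: 0.0601
position: [0.4621, -0.3728, 0.4279]
contact_force: [0.6, -0.3, -0.1]
width: 0.0598
position: [0.4249, -0.1849, 0.426]
contact_force: [-1.0, 0.1, 0.3]
width: 0.0601
```

View pics/c11.png

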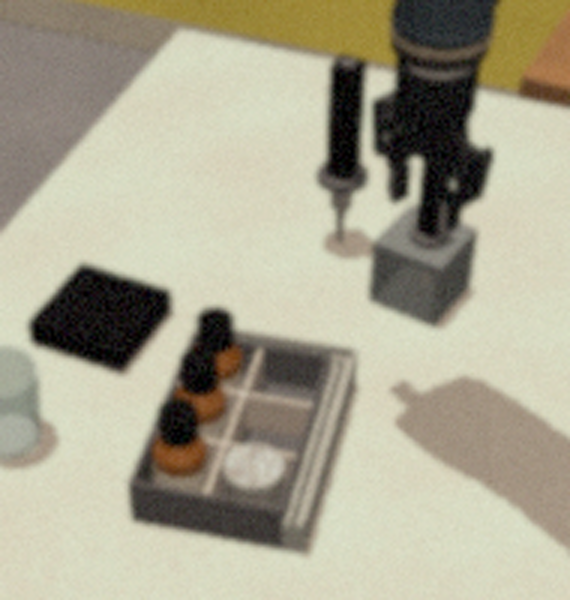

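The picture shows the three bottles upright in the back row (caps around crop (180–215, 330–420)). The tin is still in its cell, and the wand hangs in the stand with its collar on the plate at (430, 237). The gripper is clear of everything.

```bash
python3 -c "
from workcell import manip
print(manip.finish_job())"
```

```text
the job is handed in; nothing more can be done
None
```

The job is handed in, with no verdict returned: three bottles stand in the crate's back row with the tin untouched, the wand tip was guided along the whole channel at about 3 cm/s with no contact force seen in the readings taken along the way, and the wand hangs back in its stand.

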